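# Lay a standing water-filter pack on its back and press it into its case

### The job

Stand the tall white filter pack on the counter in front of the thick wooden board, with its plain back squarely against the middle of the board's near edge, and let go of it. Push against its top so that it tips over that edge and comes to lie on its back on the board; then take it up again lying down and press it fully home in the shaped cutout of the service case, front up, neck in the notch. Leave the bowl and the seal ring where they are.

Things in the scene. Friction and masses are not known exactly. Their poses are not given: they have to be found in the camera images.
- pack: Tall white plastic filter pack: box 66 mm deep (x) x 56 wide (y) x 170 tall (z), about 0.42 kg. Origin: centre of underside; z runs to the top end with its round grey neck. Front = -x face, with three grey ribs and a round window (under 3 mm proud); back = +x face, plain. Black foot is slippery (friction 0.15). Starts standing left or right of the board, yawed up to 0.8 rad.
- pack_centre (a point): Middle of the pack's box, 85 mm above its underside; axes as the pack. Pushed near its top, the standing pack skids unless its foot is blocked; pushed against the board it tips, and falls by itself once tilted about 0.4 rad.
- pack_back (a point): Middle of the pack's plain back face (33 mm behind and 85 mm above the origin).
- pack_neck (a point): Tip of the pack's neck, 188 mm above the underside. The neck is 28 mm across and 18 mm long, its axis 7 mm behind (+x of) the middle of the top.
- board: Wooden board fixed on the counter, 190 mm (x) x 170 mm (y) x 18 mm thick; origin: centre of its underside. Its near edge is the -x side, towards the robot. A pack tipped over that edge pivots on its upper corner and comes to lie along x, neck to +x, its foot end overhanging by about 18 mm.
- board_edge (a point): Middle of the upper corner of the board's near (-x) edge, 18 mm above the counter; x points into the board, square to the edge.
- case: Fixed open service case, black rim, rigid grey insert 232 mm (x) x 124 mm (y) x 42 mm high; origin: centre of its underside. In its middle a cutout 176 mm (x) x 62 mm (y), 30 mm deep, with a 5 mm bevel, and at its +x end a notch 40 mm wide, down to 19 mm above the counter, for the pack's neck. The pack's top, when home, is 78 mm above the counter.
- cutout (a point): Centre of the cutout's floor, 12 mm above the counter; axes as the case, +x to the notch. Midway along both long sides a dark sprung strip, 100 mm long, bulges 5 mm into the cutout, 2 mm into the pack's room: the pack is held up with its back about 20 mm above the floor and needs a further push of 5 to 15 N to go home.
- bowl: Steel bowl, 120 mm across and 50 mm high, a bystander; origin under its centre.
- seal: White flat seal ring, 90 mm across, 10 mm high, a bystander; origin under its centre.
Things that resemble listed ones, but are neither listed nor needed, are in the scene too. There is more than one size of the pack; the job needs the larger.

How it is judged (in metres and radians):
On the way, in this order (a step that is already met when the one before it is completed fails the run):
1. the pack stands upright on the counter, back to the board's near edge (within 8 mm of touching, squarely within 0.15 rad, within 40 mm of its middle), and is let go (angle between pack's own z axis and vertical below 0.05 rad and height (world z) of pack below 0.004 m and x of pack_back in the frame of board_edge between -0.008 and 0.004 m and y of pack_back in the frame of board_edge between -0.04 and 0.04 m and angle between the x axis of pack and the x axis of board_edge, either way round below 0.15 rad and x of pack in the frame of board_edge below -0.025 m and contact force between the fingers and pack below 0.05 N), for 0.2 s.
2. the pack tips, pressed against the board's edge, its foot still down in front of the board (angle between pack's own z axis and vertical between 0.12 and 0.9 rad and contact force between pack and board above 0.3 N and x of pack in the frame of board_edge below 0 m and height (world z) of pack below 0.03 m), for 0.05 s.
3. the pack lies at rest on its back on the board, let go (angle between pack's own x axis and vertical above 3.02 rad and height (world z) of pack_centre between 0.045 and 0.057 m and horizontal distance between pack_centre and board below 0.09 m and linear speed of pack below 0.03 m/s and contact force between the fingers and pack below 0.05 N), for 0.3 s.
At the end, for the whole second after the job is handed in: The pack lies at rest and released in the case's cutout, front up and level (within 0.06 rad), neck in the notch, its back down on the cutout's floor (within 3 mm) and centred within 6 mm (horizontal distance between pack_back and cutout below 0.006 m and z of pack_back in the frame of cutout below 0.003 m and angle between pack's own x axis and vertical above 3.08 rad and x of pack_neck in the frame of cutout above 0.09 m and angle between the z axis of pack and the x axis of case, either way round below 0.06 rad and linear speed of pack below 0.01 m/s and contact force between the fingers and pack below 0.05 N); the robot touches nothing.
It fails at once if the bowl or the seal ring is moved more than 25 mm (distance of any of bowl, seal from where it was at the start of the episode above 0.025 m).
It also fails if it takes over 67 s, if anything falls off the work surface, if the arm or the gripper's body presses on something with over 40 N, if the wrist force passes 120 N, or if a joint passes its speed limit or range.

### The arm

A 7-joint arm with a two-finger parallel gripper is mounted at the origin on the work surface. World frame = base frame: x ahead of the robot, y to its left, z up, the work surface at z = 0. Lengths are in mm, angles in rad, forces in N, time in s.
With the tool pointing down it reaches from about 400 to 875 mm from the base axis. Payload 4.4 kg.
Tool frame: the origin (TCP) lies on the centre line of the jaws, within the pads' length; the fingertips stand 14 mm ahead of it and the grasp point (between the pads) lies 5 mm behind it; z points along the fingers, x is the direction in which the jaws open and shut, and the axes are right-handed (so a half turn about z gives the same grasp; the last joint's range is limited). The gripper opens to 85 mm and grips with 20 to 120 N. Pads are 22 mm wide; open, the fingers measure 114 mm over their backs; the gripper's body (76 mm by 85 mm) begins 54 mm behind the grasp point. The pads swing forward as they close: fully open they stand 13 mm farther back than shut.
Start: joints at [1.181, 0.628, 0.038, 1.517, -0.027, 0.996, -0.02], TCP at [206.839, -616.227, 245.313] pointing down, gripper open.
Joint ranges: [-3.06, 3.06], [-0.37, 2.12], [-1.25, 1.32], [0.18, 2.47], [-1.1, 4.24], [0.23, 1.98], [-2.94, 2.94]. Speed limits (rad/s): [2.57, 2.57, 3.14, 3.14, 3.14, 3.14, 3.14].

### API

Orientations are given as [roll, pitch, yaw] about the fixed x, y, z axes, in that order (R = Rz(yaw) Ry(pitch) Rx(roll)).
In Python, from cell import ctrl gives the robot as it stands.
- The arm moves only by the tool send_rows, never from a script. Its argument "commands" is a list of rows, each a list of 5 numbers: the finger opening in mm, from 0 to 85.4, then the shift along the tool's x, y, z in mm, then the turn about the tool's z in degrees. In form: [[grip, x, y, z, roll], ...]. A call has 1 to 5 rows; each row is the pose to reach, as a shift and turn from the pose measured when the call began, along the tool's axes at that moment; what a row does not reach only later rows make up. A row lasts 1/10 s, in which the tool goes at most 50 mm and 8.59 degrees, less where a joint would pass 70% of its speed; a pose out of reach is approached as far as the arm can. A call with a gripper value outside its range is refused whole. The fingers move at their own pace and stop on an object; the grip force is fixed at half the most. Time passes only in rows, so rows that repeat a pose let the fingers close. It gives the time, the measured TCP pose, the force and the opening at its end, in the units of the state.
- ctrl.read_state(): the state, without advancing time (a new reading comes with each control period).
- ctrl.get_image(name): name is "side" or "top"; returns the picture (420x560x3 uint8, red, green, blue); there is no depth.
- ctrl.camera_params(name): a dict with "fx", "fy", "cx", "cy" (pixels), "k1" (the pictures are not rectified: a ray, as slopes to the right and down, at radius r is drawn at 1 + k1 r^2 times it, then the intrinsics apply), "cam_to_world" (4x4, takes a point from camera to world coordinates). Camera axes: x right, y down, z forward; pixel columns grow to the right and rows downward; lengths in mm; the calibration is good to about 2 mm. A picture is of the moment at which its call begins. camera_params takes no time and is no camera call.
- ctrl.finish_job(): hands the job in, once; it reports no verdict.
The state is a dict: "clock": time; "qpos": joint angles; "qd": joint speeds; "tau": joint torques, N m; "eef_pos": TCP position; "tool_rot": TCP orientation; "force": force on the tool from outside, world axes, zero at the start; "torque": the same for the moment, N m; "width": finger opening in mm.
Only numpy, scipy, OpenCV 4.12 (cv2) and the standard library are available. Lean on these libraries where they do the work, as an engineer would, in place of code of your own. Each camera call takes 0.05 s, during which the arm holds its last target.

## Working session

There is one attempt and no reset: what is moved stays moved. The work goes in short steps, Python scripts to look and compute and a tool call to move; the robot and the scene stay as the last step left them, time stands still between calls to the robot, and variables do not carry over. Pictures are saved under pics/ and viewed, and the job is handed in when it is done.

Besides the shell and the picture viewer there is one more tool, called after ">>>" as name(argument=value, ...) on one line, values as JSON. send_rows: Moves the arm, as the interface text tells. Its arguments: {"type":"object","properties":{"commands":{"type":"array"}},"required":["commands"]}

```bash
ls; mkdir -p pics; cat > h.py <<'E'
import numpy as np, cv2
from cell import ctrl
def grab(name,fn):
    im=ctrl.get_image(name); cv2.imwrite('pics/'+fn,im[:,:,::-1]); return im
E
python3 - <<'E'
from h import *
print(ctrl.read_state())
for n in ('side','top'):
    grab(n,n+'0.png'); print(n,ctrl.camera_params(n))
E
```

```text
pics
{'clock': 0.0, 'qpos': array([ 1.18119149,  0.62938941,  0.03843762,  1.51839393, -0.02703209,
        0.99631121, -0.02001336]), 'qd': array([-0.00074196, -0.00057589,  0.00164785,  0.00084807,  0.0023084 ,
       -0.00208313,  0.00027246]), 'tau': array([ 2.45808942e-04, -5.63402724e+01,  1.22641079e+00, -1.93452036e+01,
        1.09407585e-02,  1.03793002e-02, -1.85591779e-05]), 'eef_pos': array([ 206.65439173, -615.61883461,  244.35265166]), 'tool_rot': array([-3.14159239e+00,  1.98431953e-03, -1.24701940e+00]), 'force': array([-0.01708297, -0.10733543, -1.01121422]), 'torque': array([-0.00551819, -0.03705104, -0.03241334]), 'width': 85.28969761137157}
side {'fx': 428.1475147465108, 'fy': 428.1475147465108, 'cx': 275.95077867678987, 'cy': 212.7593728187316, 'k1': -0.03069082271319311, 'cam_to_world': array([[-8.91379477e-01, -2.54082005e-01,  3.75346457e-01,
         1.59680324e+02],
       [-4.53256066e-01,  5.01964343e-01, -7.36607587e-01,
         7.86946081e+02],
       [-1.25180449e-03, -8.26724944e-01, -5.62604923e-01,
         7.14243656e+02],
       [ 0.00000000e+00,  0.00000000e+00,  0.00000000e+00,
         1.00000000e+00]])}
top {'fx': 408.82325040549597, 'fy': 408.82325040549597, 'cx': 274.2348033370425, 'cy': 202.00381947052063, 'k1': -0.04981801476762689, 'cam_to_world': array([[-2.41248261e-03, -9.88424642e-01,  1.51693462e-01,
         4.36565471e+02],
       [-9.99800250e-01,  5.39376760e-03,  1.92449434e-02,
        -2.07081433e+01],
       [-1.98403756e-02, -1.51616733e-01, -9.88240217e-01,
         1.06403845e+03],
       [ 0.00000000e+00,  0.00000000e+00,  0.00000000e+00,
         1.00000000e+00]])}
```

View pics/side0.png

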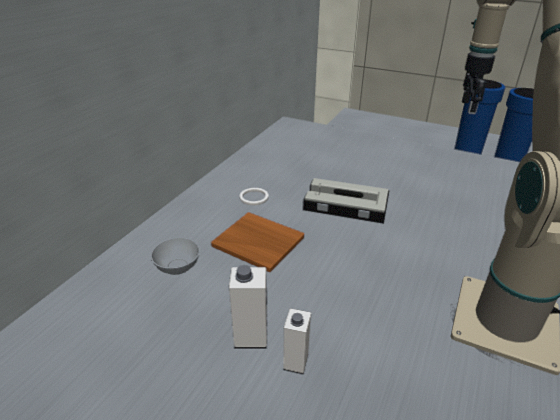

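View pics/top0.png

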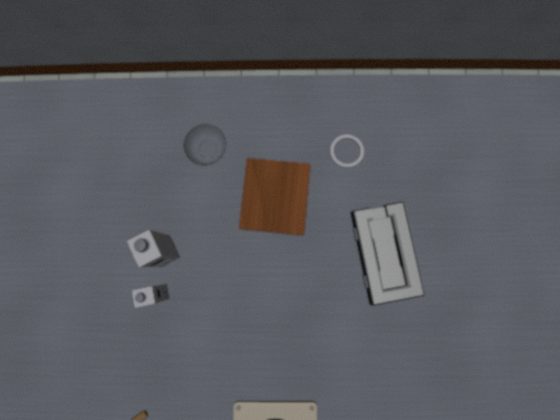

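```bash
python3 - <<'E'
import cv2,numpy as np
t=cv2.imread('pics/top0.png');s=cv2.imread('pics/side0.png')
a=cv2.resize(t[220:320,110:200],None,fx=4.4,fy=4.4,interpolation=cv2.INTER_CUBIC)
b=cv2.resize(s[255:385,215:325],None,fx=3.4,fy=3.4,interpolation=cv2.INTER_CUBIC)
h=max(a.shape[0],b.shape[0]);f=lambda i:np.pad(i,((0,h-i.shape[0]),(0,0),(0,0)))
cv2.imwrite('pics/crop0.png',np.hstack([f(a),f(b)]))
a=cv2.resize(t[140:315,230:440],None,fx=3.4,fy=3.4,interpolation=cv2.INTER_CUBIC)
cv2.imwrite('pics/crop1.png',a)
E
```

```text
(no output)
```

View pics/crop0.png

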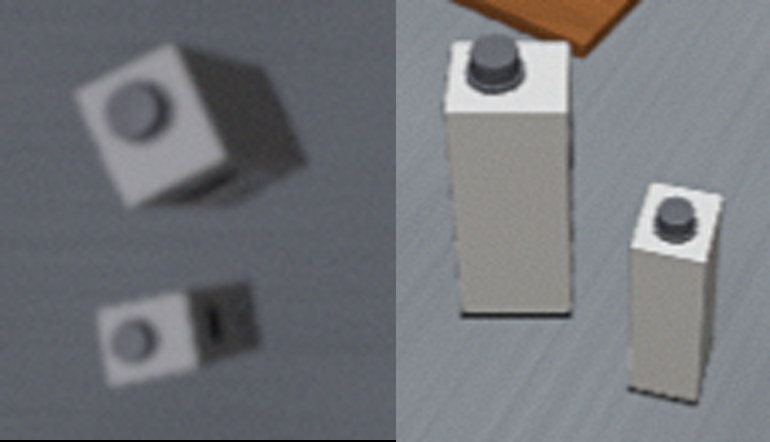

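View pics/crop1.png

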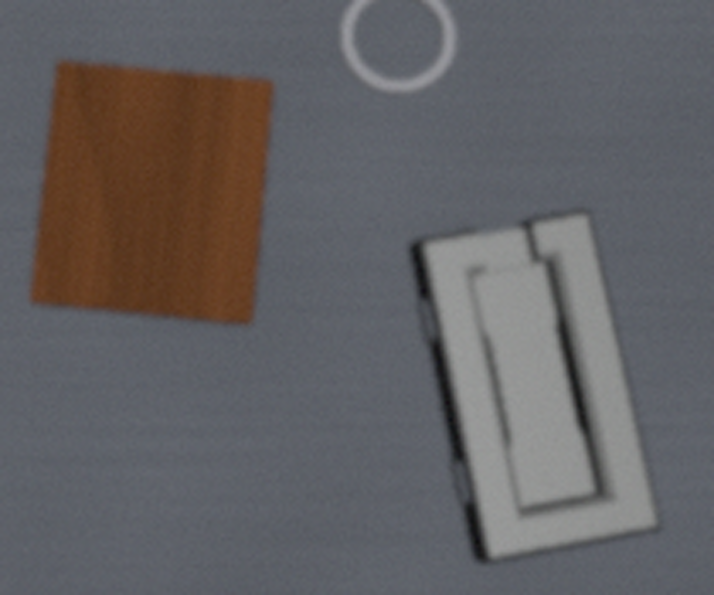

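Candidates for the pack: the large one (top 145,248; side 249,307), with a grey neck, and the small one (top 144,296; side 297,342). The large one fits the description. In the top crop its neck is offset to the upper left and its ribs face down and right, so the back already faces +x. The board is at (275,197). The case is at (387,253), with its notch toward the top of the image.

```bash
cat >> h.py <<'E'
def ray(name,uv):
    p=ctrl.camera_params(name); K=np.array([[p['fx'],0,p['cx']],[0,p['fy'],p['cy']],[0,0,1]])
    uv=np.asarray(uv,float).reshape(-1,2)
    n=cv2.undistortPoints(uv.reshape(-1,1,2),K,np.array([p['k1'],0,0,0])).reshape(-1,2)
    M=p['cam_to_world']; d=np.c_[n,np.ones(len(n))]@M[:3,:3].T
    return M[:3,3],d
def onz(name,uv,z):
    o,d=ray(name,uv); return (o+d*((z-o[2])/d[:,2])[:,None])[:,:2]
def proj(name,P):
    p=ctrl.camera_params(name); K=np.array([[p['fx'],0,p['cx']],[0,p['fy'],p['cy']],[0,0,1]])
    W=np.linalg.inv(p['cam_to_world']); 
    return cv2.projectPoints(np.asarray(P,float).reshape(-1,1,3),cv2.Rodrigues(W[:3,:3])[0],W[:3,3],K,np.array([p['k1'],0,0,0]))[0].reshape(-1,2)
def rect(name,mask,z,seed=None):
    cs,_=cv2.findContours(mask.astype(np.uint8),cv2.RETR_EXTERNAL,cv2.CHAIN_APPROX_NONE)
    if seed is None: c=max(cs,key=cv2.contourArea)
    else: c=max(cs,key=lambda c:cv2.pointPolygonTest(c,seed,True))
    w=onz(name,c.reshape(-1,2),z).astype(np.float32)
    return w,cv2.minAreaRect(w)
E
python3 - <<'E'
from h import *
t=cv2.imread('pics/top0.png');s=cv2.imread('pics/side0.png')
def up(i): return cv2.resize(i,None,fx=4,fy=4,interpolation=cv2.INTER_CUBIC)
# upsampled pixel -> orig: (u+0.5)/4-0.5
def R(name,img,fn,z,seed):
    I=up(img); m=fn(I)
    m=cv2.morphologyEx(m.astype(np.uint8),cv2.MORPH_OPEN,np.ones((7,7)))
    cs,_=cv2.findContours(m,cv2.RETR_EXTERNAL,cv2.CHAIN_APPROX_NONE)
    c=max(cs,key=lambda c:cv2.pointPolygonTest(c,(seed[0]*4.,seed[1]*4.),True))
    c=cv2.convexHull(c).reshape(-1,2)
    w=onz(name,(c+.5)/4-.5,z).astype(np.float32); r=cv2.minAreaRect(w)
    print(name,z,np.round(r[0],1),np.round(r[1],1),round(r[2],2)); return r
g=lambda th:(lambda I:I.min(2)>th)
for p in [(145,262),(155,258),(160,250)]: print(t[p[1],p[0]])
for th in (105,115,125): R('top',t,g(th),170,(147,256))
wood=lambda I:(I[:,:,2].astype(int)-I[:,:,0]>25)
R('top',t,wood,18,(275,197)); R('side',s,wood,18,(258,240))
for th in (115,130): R('top',t,g(th),42,(363,250))
for th in (195,210,220): R('side',s,g(th),170,(258,282))
nk=[onz('top',[(110+140/4.4-.5+.1,220+108/4.4-.5+.1)],188), onz('side',[(215+495/3.4-.4,255+47/3.4-.4)],188)]
print(nk)
E
```

```text
[155 151 148]
[130 127 127]
[70 70 71]
top 170 [472.8 285.9] [68.3 58.6] 27.0
top 170 [472.9 285.6] [66.1 56.7] 27.16
top 170 [472.9 285.4] [64.6 55. ] 27.12
top 18 [614.2  -1.2] [168.5 189.4] 84.13
side 18 [612.    6.6] [182.7 197.5] 84.06
top 42 [ 466.1 -283.4] [231.2 123.4] 10.12
top 42 [ 465.9 -283.2] [228.5 120.7] 10.04
side 170 [474.1 286.4] [63.6 54.1] 26.94
side 170 [473.8 286.7] [62.4 52. ] 26.94
side 170 [496.3 301.1] [2.8 6.3] 31.57
[array([[480.4733927 , 283.63138393]]), array([[290.41526999, 190.03243164]])]
```

```bash
cat >> h.py <<'E'
from scipy.spatial.transform import Rotation as Ro
def rel(*tg,s=None):
    """world targets (x,y,z[,yaw deg]) -> tool shift & turn from current pose"""
    s=s or ctrl.read_state(); Rm=Ro.from_euler('xyz',s['tool_rot']).as_matrix(); y0=np.degrees(s['tool_rot'][2])
    print('t',round(s['clock'],2),'pos',np.round(s['eef_pos'],1),'rpy deg',np.round(np.degrees(s['tool_rot']),1),'F',np.round(s['force'],1),'w',round(s['width'],1))
    for g in tg:
        d=Rm.T@(np.array(g[:3],float)-s['eef_pos'])
        t=(y0-g[3]+180)%360-180 if len(g)>3 else 0
        print(g,'->',np.round(d,1),round(t,1))
E
python3 -c "
from h import *
rel((330,-530,245),(440,-420,245),(520,-310,245),(570,-200,245),(600,-100,245,-63))"
```

```text
t 0.1 pos [ 206.7 -615.7  244.5] rpy deg [ 1.80e+02  1.00e-01 -7.14e+01] F [ 0.9  1.  -0. ] w 85.2
(330, -530, 245) -> [ -42.  -144.2   -0.4] 0
(440, -420, 245) -> [-111.3 -283.5   -0.3] 0
(520, -310, 245) -> [-1.902e+02 -3.943e+02 -2.000e-01] 0
(570, -200, 245) -> [-2.785e+02 -4.767e+02 -1.000e-01] 0
(600, -100, 245, -63) -> [-3.638e+02 -5.370e+02  1.000e-01] -8.4
```

>>> send_rows(commands=[[85, -14, -47, 0, -2], [85, -28, -94, 0, -4], [85, -42, -141, 0, -6], [85, -66, -184, 0, -8], [85, -92, -226, 0, -8.4]])

```text
clock: 0.6
eef_pos: [393.0, -455.0, 244.1]
tool_rot: [-3.141, 0.002, -1.099]
force: [-0.1, 0.0, 0.8]
width: 84.9
```

```bash
python3 -c "
from h import *
rel((440,-420,245),(520,-310,245),(560,-220,245),(590,-140,245,-63))"
```

```text
t 0.6 pos [ 393.  -455.   244.1] rpy deg [-1.8e+02  1.0e-01 -6.3e+01] F [-0.1  0.   0.8] w 84.9
(440, -420, 245) -> [ -9.8 -57.7  -0.8] 0
(520, -310, 245) -> [ -71.5 -179.    -0.6] 0
(560, -220, 245) -> [-133.5 -255.5   -0.5] 0
(590, -140, 245, -63) -> [-1.912e+02 -3.185e+02 -3.000e-01] 0.0
```

Tracking is immediate, so I'll keep going around the arc.

>>> send_rows(commands=[[85, -14, -48, 0, 0], [85, -36, -93, 0, 0], [85, -58, -138, 0, 0], [85, -80, -182, 0, 0], [85, -110, -222, 0, 0]])

```text
clock: 1.1
eef_pos: [541.7, -255.9, 244.1]
tool_rot: [-3.141, 0.002, -1.099]
force: [0.9, 0.7, -0.0]
width: 85.2
```

```bash
python3 -c "
from h import *
rel((575,-150,245),(590,-100,245),(590,50,245),(560,150,245,-63))"
```

```text
t 1.1 pos [ 541.7 -255.9  244.1] rpy deg [-1.8e+02  1.0e-01 -6.3e+01] F [ 0.9  0.7 -0. ] w 85.2
(575, -150, 245) -> [-79.2 -77.8  -0.7] 0
(590, -100, 245) -> [-116.9 -113.8   -0.6] 0
(590, 50, 245) -> [-250.6 -181.9   -0.3] 0
(560, 150, 245, -63) -> [-3.533e+02 -2.006e+02 -1.000e-01] 0.0
```

>>> send_rows(commands=[[85, -34, -34, 0, 0], [85, -69, -68, 0, 0], [85, -110, -95, 0, 0], [85, -154, -118, 0, 0], [85, -198, -140, 0, 0]])

```text
clock: 1.6
eef_pos: [576.2, -13.7, 244.1]
tool_rot: [-3.141, 0.002, -1.099]
force: [-0.4, 0.8, -1.0]
width: 85.1
```

```bash
python3 -c "
from h import *
rel((580,100,245),(530,200,245),(473.3,286,245,-62.95))"
```

```text
t 1.6 pos [576.2 -13.7 244.1] rpy deg [-1.8e+02  1.0e-01 -6.3e+01] F [-0.4  0.8 -1. ] w 85.1
(580, 100, 245) -> [-99.6 -55.   -0.6] 0
(530, 200, 245) -> [-211.4  -55.9   -0.4] 0
(473.3, 286, 245, -62.95) -> [-3.138e+02 -4.450e+01 -2.000e-01] -0.0
```

>>> send_rows(commands=[[85, -49, -10, 0, 0], [85, -98, -20, 0, 0], [85, -147, -27, 0, 0], [85, -196, -34, 0, 0], [85, -245, -40, 0, 0]])

```text
clock: 2.1
eef_pos: [499.7, 224.0, 244.4]
tool_rot: [3.141, 0.002, -1.099]
force: [0.4, 0.1, 0.1]
width: 84.9
```

```bash
python3 -c "
from h import *
rel((473.3,286,245,-62.95),(473.3,286,142,-62.95))"
```

```text
t 2.1 pos [499.7 224.  244.4] rpy deg [ 1.8e+02  1.0e-01 -6.3e+01] F [0.4 0.1 0.1] w 84.9
(473.3, 286, 245, -62.95) -> [-67.3  -4.6  -0.4] -0.0
(473.3, 286, 142, -62.95) -> [-67.1  -4.7 102.6] -0.0
```

>>> send_rows(commands=[[85, -40, -3, 0, 0], [85, -67, -5, 0, 0], [85, -67, -5, 0, 0]])

```text
clock: 2.4
eef_pos: [470.8, 291.2, 244.2]
tool_rot: [3.141, 0.005, -1.091]
force: [0.5, -0.5, 0.3]
width: 85.4
```

```bash
python3 - <<'E'
from h import *
s=grab('side','side1.png');t=grab('top','top1.png')
a=s[200:400,160:360,::-1];b=t[180:330,80:230,::-1]
cv2.imwrite('pics/c1.png',np.hstack([cv2.resize(a,(400,400)),cv2.resize(b,(400,400))]))
rel((473.3,286,142,-62.95))
E
```

```text
t 2.5 pos [473.4 285.9 244.2] rpy deg [ 1.799e+02  1.000e-01 -6.290e+01] F [ 0.5 -1.  -0.6] w 84.9
(473.3, 286, 142, -62.95) -> [ 1.000e-01 -1.000e-01  1.022e+02] 0.0
```

View pics/c1.png

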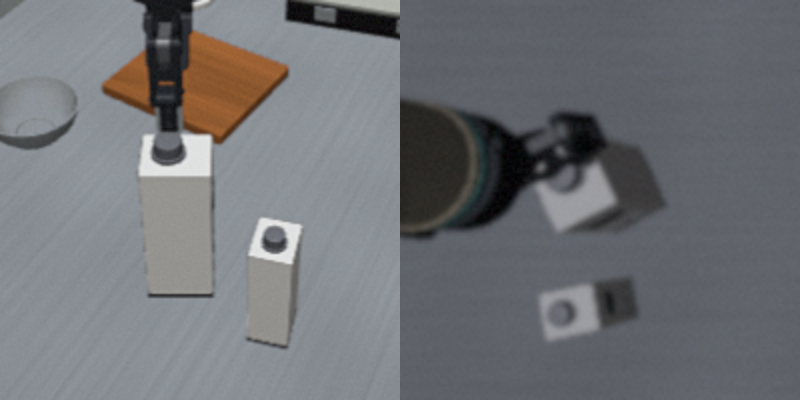

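The near finger lines up with the pack's mid-plane (side crop 169,125, above the neck). The jaws straddle the 56 mm width, so I'll lower.

>>> send_rows(commands=[[85, 0, 0, 30, 0], [85, 0, 0, 60, 0], [85, 0, 0, 85, 0], [85, 0, 0, 102, 0], [85, 0, 0, 102, 0]])

```text
clock: 3.0
eef_pos: [472.6, 282.9, 139.9]
tool_rot: [3.135, -0.0, -1.101]
force: [-0.4, -0.6, 0.0]
width: 85.1
```

>>> send_rows(commands=[[50, 0, 0, 0, 0], [40, 0, 0, 0, 0], [30, 0, 0, 0, 0], [30, 0, 0, 0, 0], [30, 0, 0, 0, 0]])

```text
clock: 3.5
eef_pos: [473.6, 282.9, 141.0]
tool_rot: [3.137, -0.001, -1.101]
force: [0.9, -1.9, 6.5]
width: 55.5
```

```bash
python3 - <<'E'
from h import *
s=grab('side','side2.png')
cv2.imwrite('pics/c2.png',cv2.resize(s[200:400,160:360,::-1],(600,600)))
rel((473.3,286,142,-62.95))
E
```

```text
t 3.55 pos [473.6 282.9 141. ] rpy deg [179.8  -0.  -63.1] F [ 1.4 -2.1  6.6] w 55.4
(473.3, 286, 142, -62.95) -> [-2.9 -1.1 -1. ] -0.1
```

View pics/c2.png

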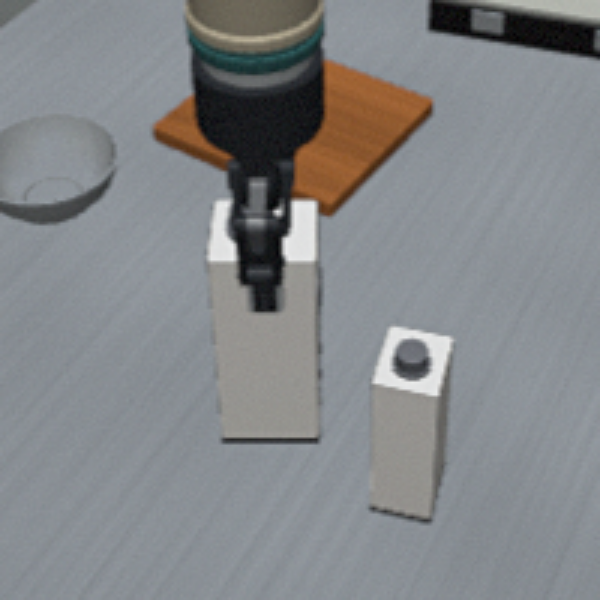

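Gripped at w = 55.5. Next I'll lift, then carry it to in front of the board while turning about 33°.

>>> send_rows(commands=[[30, 0, 0, -15, 0], [30, 0, 0, -35, 0], [30, 0, 0, -35, 0]])

```text
clock: 3.85
eef_pos: [474.5, 283.8, 177.5]
tool_rot: [3.141, -0.0, -1.101]
force: [0.8, 0.7, -4.7]
width: 55.0
```

```bash
python3 - <<'E'
from h import *
s=grab('side','side3.png')
cv2.imwrite('pics/c3.png',cv2.resize(s[200:400,160:360,::-1],(400,400)))
rel((471.5,250,176),(470.5,150,176),(470,50,176),(470,13.5,176,-95.87))
E
```

```text
t 3.9 pos [473.8 283.4 176.3] rpy deg [179.8  -0.  -63.1] F [ 0.   0.5 -4.5] w 55.2
(471.5, 250, 176) -> [28.7 17.2  0.4] 0
(470.5, 150, 176) -> [117.4  63.4   0.5] 0
(470, 50, 176) -> [206.3 109.1   0.7] 0
(470, 13.5, 176, -95.87) -> [238.9 125.6   0.7] 32.8
```

View pics/c3.png

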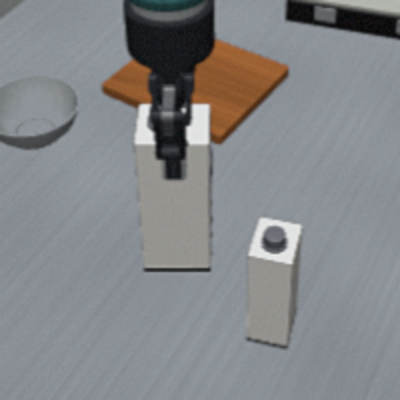

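It lifts upright and the measured weight fits (Fz about -4.5 N). Carrying now.

>>> send_rows(commands=[[30, 20, 11, 0, 3], [30, 46, 25, 0, 8], [30, 75, 40, 0, 13], [30, 104, 55, 0, 18], [30, 133, 70, 0, 23]])

```text
clock: 4.4
eef_pos: [470.4, 131.7, 175.2]
tool_rot: [3.137, -0.002, -1.505]
force: [0.5, -0.1, -5.3]
width: 55.3
```

```bash
python3 - <<'E'
from h import *
rel((470,13.5,176,-95.87))
E
```

```text
t 4.4 pos [470.4 131.7 175.2] rpy deg [ 1.797e+02 -1.000e-01 -8.630e+01] F [ 0.5 -0.1 -5.3] w 55.3
(470, 13.5, 176, -95.87) -> [117.9   8.1  -0.5] 9.6
```

>>> send_rows(commands=[[30, 30, 2, 0, 4], [30, 62, 4, 0, 8], [30, 94, 7, 0, 9.6], [30, 118, 8, 0, 9.6], [30, 118, 8, 0, 9.6]])

```text
clock: 4.9
eef_pos: [468.9, 9.0, 174.4]
tool_rot: [3.135, -0.006, -1.679]
force: [0.7, 0.3, -5.1]
width: 55.3
```

```bash
python3 - <<'E'
from h import *
rel((470,13.5,146,-95.87),(481.8,12.4,141,-95.87))
s=grab('side','side4.png');t=grab('top','top4.png')
cv2.imwrite('pics/c4.png',np.hstack([cv2.resize(s[150:350,160:360,::-1],(400,400)),cv2.resize(t[130:280,200:350,::-1],(400,400))]))
E
```

```text
t 4.9 pos [468.9   9.  174.4] rpy deg [179.6  -0.3 -96.2] F [ 0.7  0.3 -5.1] w 55.3
(470, 13.5, 146, -95.87) -> [-4.7 -0.8 28.4] -0.3
(481.8, 12.4, 141, -95.87) -> [ -4.9 -12.7  33.3] -0.3
```

View pics/c4.png

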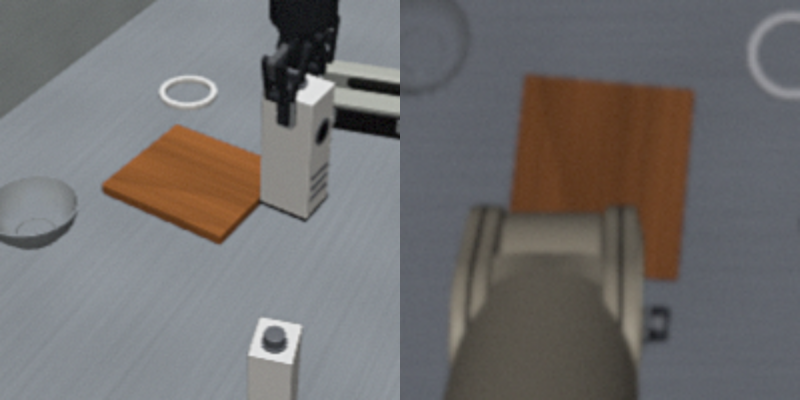

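The pack hangs in front of the near edge, ribs and window facing the robot and its back to the board. I'll lower it at a standoff.

>>> send_rows(commands=[[30, -4, -1, 10, -0.3], [30, -4, -1, 20, -0.3], [30, -4, -1, 28, -0.3], [30, -4, -1, 31, -0.3], [30, -4, -1, 31, -0.3]])

```text
clock: 5.5
eef_pos: [469.9, 17.1, 142.7]
tool_rot: [3.133, -0.003, -1.669]
force: [-0.2, 0.1, -4.7]
width: 55.4
```

```bash
python3 - <<'E'
from h import *
s=grab('side','side5.png')
rel((482,12.4,141,-95.87))
cv2.imwrite('pics/c5.png',cv2.resize(s[170:310,200:360,::-1],None,fx=4.5,fy=4.2,interpolation=cv2.INTER_CUBIC))
E
```

```text
t 5.55 pos [470.3  17.  143.2] rpy deg [179.6  -0.2 -95.6] F [-0.4 -0.3 -4.8] w 55.3
(482, 12.4, 141, -95.87) -> [  3.5 -12.1   2.1] 0.2
```

View pics/c5.png

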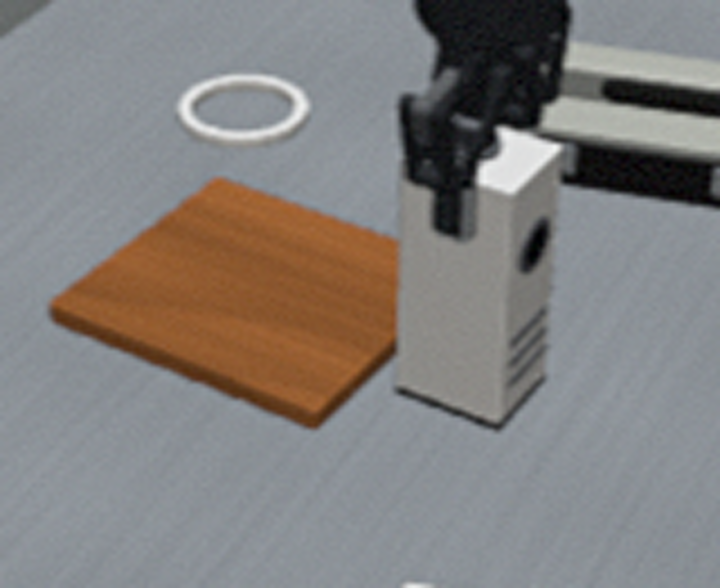

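>>> send_rows(commands=[[30, 2, -5, 0.5, 0.2], [30, 3, -9, 0.5, 0.2], [30, 3, -9, 0.5, 0.2]])

```text
clock: 5.85
eef_pos: [480.4, 12.7, 143.0]
tool_rot: [3.137, -0.003, -1.673]
force: [0.4, -0.6, -4.7]
width: 55.3
```

>>> send_rows(commands=[[30, 0, -2, 0, 0], [30, 0, -2, 0, 0]])

```text
clock: 6.05
eef_pos: [483.1, 12.4, 143.2]
tool_rot: [3.138, -0.003, -1.673]
force: [0.5, 0.2, -4.8]
width: 55.3
```

```bash
python3 - <<'E'
from h import *
rel((482,12.4,141,-95.87))
E
```

```text
t 6.05 pos [483.1  12.4 143.2] rpy deg [179.8  -0.2 -95.9] F [ 0.5  0.2 -4.8] w 55.3
(482, 12.4, 141, -95.87) -> [0.1 1.  2.2] -0.0
```

>>> send_rows(commands=[[30, 0, -1.5, 0, 0], [30, 0, -1.5, 0, 0]])

```text
clock: 6.25
eef_pos: [484.9, 12.3, 143.3]
tool_rot: [3.138, -0.003, -1.673]
force: [-0.2, 0.1, -4.6]
width: 55.2
```

>>> send_rows(commands=[[30, 0, -1.5, 0, 0], [30, 0, -1.5, 0, 0]])

```text
clock: 6.45
eef_pos: [486.1, 12.2, 143.2]
tool_rot: [3.137, -0.003, -1.673]
force: [-0.2, 0.2, -4.8]
width: 55.3
```

>>> send_rows(commands=[[30, 0, -1, 0, 0], [30, 0, -1, 0, 0]])

```text
clock: 6.65
eef_pos: [486.5, 12.1, 143.0]
tool_rot: [3.136, -0.003, -1.673]
force: [-1.1, 0.3, -3.5]
width: 55.3
```

>>> send_rows(commands=[[30, 0, -1, 0, 0], [30, 0, -1, 0, 0]])

```text
clock: 6.85
eef_pos: [486.8, 12.1, 142.9]
tool_rot: [3.134, -0.003, -1.673]
force: [-2.1, 1.1, -3.7]
width: 55.4
```

```bash
python3 - <<'E'
from h import *
s=grab('side','side6.png')
rel((482,12.4,141,-95.87))
cv2.imwrite('pics/c6.png',cv2.resize(s[200:280,250:350,::-1],None,fx=7,fy=7,interpolation=cv2.INTER_CUBIC))
E
```

```text
t 6.9 pos [486.8  12.1 142.9] rpy deg [179.6  -0.2 -95.9] F [-2.4  0.3 -4.3] w 55.3
(482, 12.4, 141, -95.87) -> [0.2 4.8 1.9] -0.0
```

View pics/c6.png

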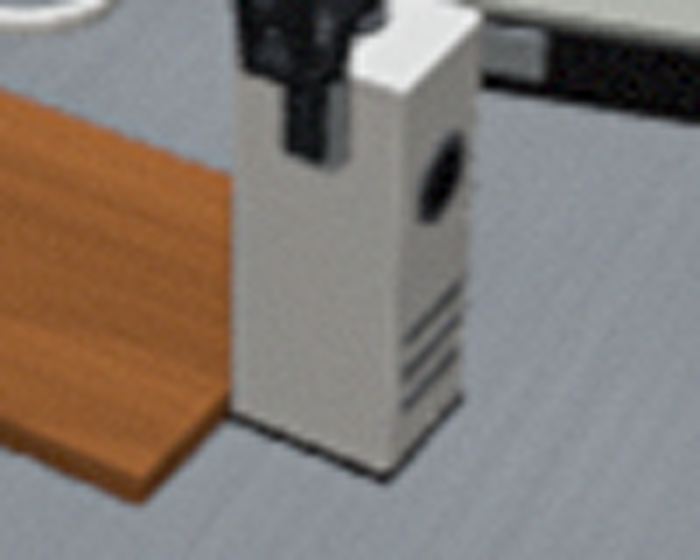

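The pack touches the edge (Fx -2.4 N, TCP x about 486.3). I'll lower it the last 2 mm and ease off.

>>> send_rows(commands=[[30, 0, 0.5, 1, 0], [30, 0, 0.5, 2, 0], [30, 0, 0.5, 2, 0]])

```text
clock: 7.2
eef_pos: [486.6, 12.1, 141.2]
tool_rot: [3.135, -0.003, -1.673]
force: [-2.0, 0.1, -0.8]
width: 55.3
```

```bash
python3 - <<'E'
from h import *
rel((482,12.4,141,-95.87))
E
```

```text
t 7.2 pos [486.6  12.1 141.2] rpy deg [179.6  -0.2 -95.9] F [-2.   0.1 -0.8] w 55.3
(482, 12.4, 141, -95.87) -> [0.1 4.6 0.2] -0.0
```

>>> send_rows(commands=[[30, 0, 0.5, 0.8, 0], [30, 0, 0.7, 0.8, 0]])

```text
clock: 7.4
eef_pos: [486.3, 12.0, 141.1]
tool_rot: [3.136, -0.003, -1.674]
force: [-3.5, -0.6, 4.7]
width: 55.0
```

>>> send_rows(commands=[[60, 0, 0, 0, 0], [70, 0, 0, 0, 0], [82, 0, 0, 0, 0], [82, 0, 0, 0, 0], [82, 0, 0, 0, 0]])

```text
clock: 7.9
eef_pos: [486.5, 12.0, 141.0]
tool_rot: [3.137, -0.003, -1.674]
force: [1.1, 0.3, -0.4]
width: 82.3
```

```bash
python3 - <<'E'
from h import *
s=grab('side','side7.png')
rel((486.6,12.1,240,-95.87))
cv2.imwrite('pics/c7.png',cv2.resize(s[150:290,210:370,::-1],None,fx=4.2,fy=4.2,interpolation=cv2.INTER_CUBIC))
E
```

```text
t 7.95 pos [486.5  12.1 141. ] rpy deg [179.7  -0.2 -95.9] F [-0.2  0.8 -0.3] w 82.5
(486.6, 12.1, 240, -95.87) -> [  0.2   0.4 -99. ] -0.0
```

View pics/c7.png

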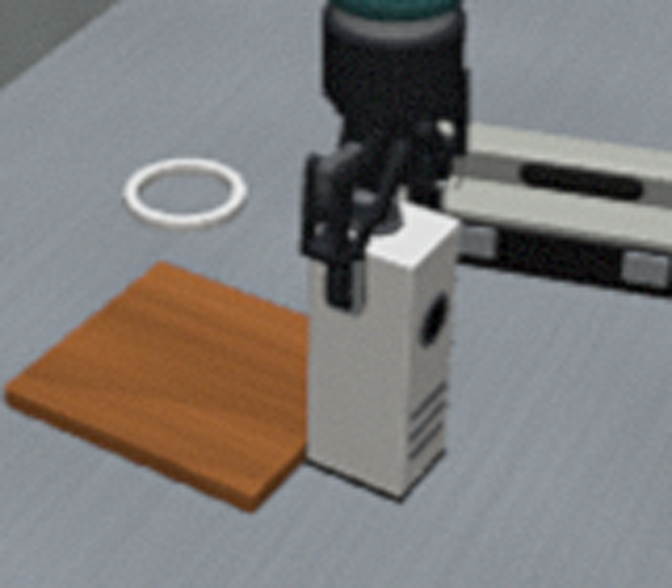

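Released, and the pack still stands squarely. I'll raise straight up, retreat toward the robot and close.

>>> send_rows(commands=[[85, 0, 0, -15, 0], [85, 0, 0, -40, 0], [85, 0, 0, -70, 0], [85, 0, 0, -90, 0], [85, 0, 0, -90, 0]])

```text
clock: 8.45
eef_pos: [488.8, 12.3, 233.5]
tool_rot: [-3.141, -0.002, -1.674]
force: [0.2, -0.7, -0.3]
width: 84.7
```

```bash
python3 - <<'E'
from h import *
s=grab('side','side8.png');t=grab('top','top8.png')
rel((415,19,231,-95.87),(425,18,166,-95.87))
cv2.imwrite('pics/c8.png',np.hstack([cv2.resize(s[150:290,210:370,::-1],None,fx=3.2,fy=3.2,interpolation=cv2.INTER_CUBIC),cv2.resize(t[170:310,220:320,::-1],None,fx=2.8,fy=3.2)]))
E
```

```text
t 8.55 pos [486.8  12.3 231. ] rpy deg [179.7  -0.2 -95.9] F [-0.   1.6 -0.2] w 85.2
(415, 19, 231, -95.87) -> [ 0.7 72.1  0.3] -0.0
(425, 18, 166, -95.87) -> [ 0.5 61.8 65.3] -0.0
```

View pics/c8.png

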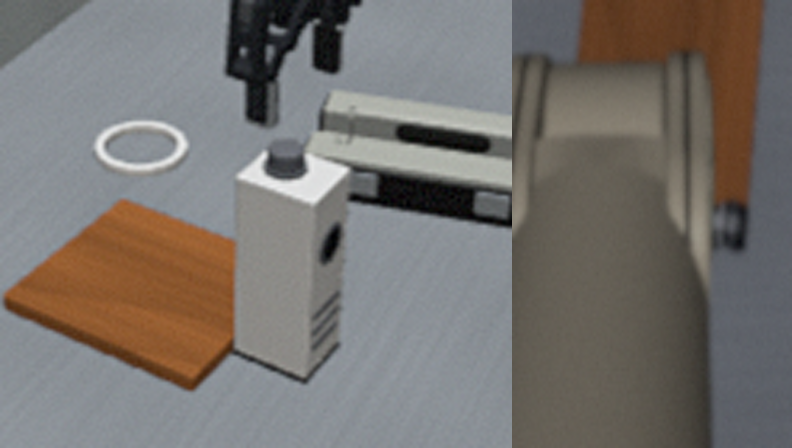

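```bash
python3 - <<'E'
from h import *
s=cv2.imread('pics/side8.png');I=cv2.resize(s,None,fx=4,fy=4,interpolation=cv2.INTER_CUBIC)
for th in (190,200):
    m=cv2.morphologyEx((I.min(2)>th).astype(np.uint8),cv2.MORPH_OPEN,np.ones((5,5)))
    cs,_=cv2.findContours(m,cv2.RETR_EXTERNAL,cv2.CHAIN_APPROX_NONE)
    c=max(cs,key=lambda c:cv2.pointPolygonTest(c,(4*305.,4*211.),True))
    c=cv2.convexHull(c).reshape(-1,2); r=cv2.minAreaRect(onz('side',(c+.5)/4-.5,170).astype(np.float32)); print(r)
E
```

```text
((487.5615234375, 13.154451370239258), (56.474205017089844, 65.25660705566406), 84.34720611572266)
((487.3974609375, 13.039846420288086), (55.57304000854492, 63.99141311645508), 84.33203125)
```

Pack measured at (487.5, 13.1) and yaw -5.7° against the board's -5.9°: back on the edge and centred within 2 mm. Now I'll retreat, close, and go down behind it.

>>> send_rows(commands=[[30, 0, 35, 0, 0], [0, 0, 68, 0, 0], [0, 0, 68, 25, 0], [0, 0, 68, 55, 0], [0, 0, 68, 67, 0]])

```text
clock: 9.05
eef_pos: [416.6, 19.1, 161.6]
tool_rot: [3.132, -0.004, -1.673]
force: [0.2, 0.2, 0.0]
width: 11.7
```

>>> send_rows(commands=[[0, 0, 0, 0, 0], [0, 0, 0, 0, 0]])

```text
clock: 9.25
eef_pos: [415.5, 18.9, 160.8]
tool_rot: [3.129, -0.005, -1.673]
force: [-0.4, -0.0, -0.3]
width: -0.1
```

```bash
python3 - <<'E'
from h import *
s=grab('side','side9.png')
rel((440,16.5,164,-95.87))
cv2.imwrite('pics/c9.png',cv2.resize(s[120:290,230:400,::-1],None,fx=3.5,fy=3.5,interpolation=cv2.INTER_CUBIC))
E
```

```text
t 9.3 pos [416.3  19.  161.4] rpy deg [179.4  -0.2 -95.9] F [ 0.6 -0.2 -0.1] w 0.3
(440, 16.5, 164, -95.87) -> [  0.  -23.8  -2.9] -0.0
```

View pics/c9.png

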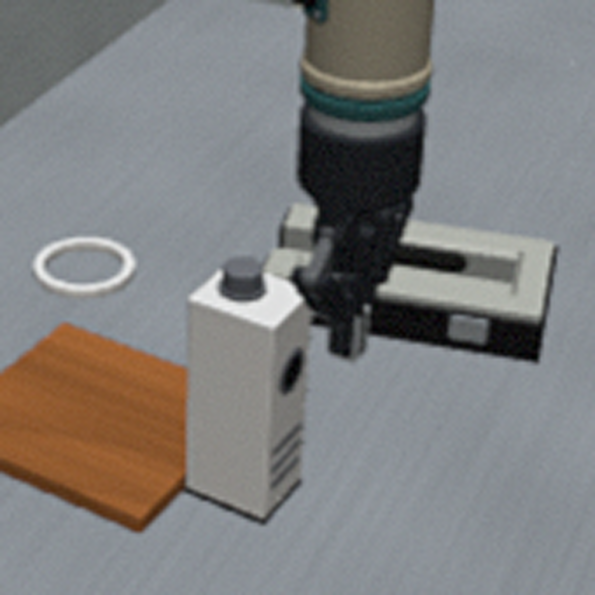

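>>> send_rows(commands=[[0, 0, -10, 0, 0], [0, 0, -18, 0, 0], [0, 0, -24, 0, 0], [0, 0, -28, 0, 0]])

```text
clock: 9.7
eef_pos: [445.1, 16.0, 161.4]
tool_rot: [3.132, -0.004, -1.673]
force: [-1.9, -0.3, 0.3]
width: -0.3
```

>>> send_rows(commands=[[0, 0, -5, 0, 0], [0, 0, -10, 0, 0], [0, 0, -15, 0, 0], [0, 0, -20, 0, 0]])

```text
clock: 10.1
eef_pos: [465.4, 13.9, 161.2]
tool_rot: [3.132, -0.004, -1.673]
force: [-1.7, 0.4, 1.7]
width: 0.1
```

```bash
python3 - <<'E'
from h import *
s=grab('side','side10.png')
rel((510,10,164,-95.87))
cv2.imwrite('pics/c10.png',cv2.resize(s[120:290,230:400,::-1],None,fx=3.5,fy=3.5,interpolation=cv2.INTER_CUBIC))
E
```

```text
t 10.15 pos [466.7  13.8 161.3] rpy deg [179.5  -0.2 -95.9] F [1.3 0.8 0. ] w 0.0
(510, 10, 164, -95.87) -> [ -0.6 -43.4  -3.1] -0.0
```

View pics/c10.png

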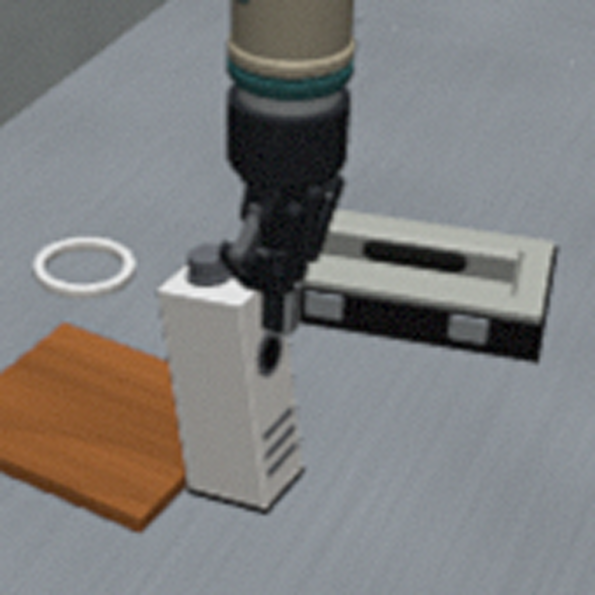

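The pack is tilting about the board edge. I'll keep pushing.

>>> send_rows(commands=[[0, 0, -6, 0, 0], [0, 0, -12, 0, 0], [0, 0, -18, 0, 0], [0, 0, -24, 0, 0], [0, 0, -30, 0, 0]])

```text
clock: 10.65
eef_pos: [497.4, 10.7, 161.0]
tool_rot: [3.134, -0.004, -1.674]
force: [0.4, -0.4, -0.8]
width: 0.2
```

```bash
python3 - <<'E'
from h import *
s=grab('side','side11.png')
rel((510,10,164,-95.87))
cv2.imwrite('pics/c11.png',cv2.resize(s[120:290,230:400,::-1],None,fx=3.5,fy=3.5,interpolation=cv2.INTER_CUBIC))
E
```

```text
t 10.7 pos [498.6  10.6 161.1] rpy deg [179.7  -0.2 -95.9] F [ 1.3 -0.8 -0.4] w -0.2
(510, 10, 164, -95.87) -> [ -0.6 -11.4  -3. ] -0.0
```

View pics/c11.png

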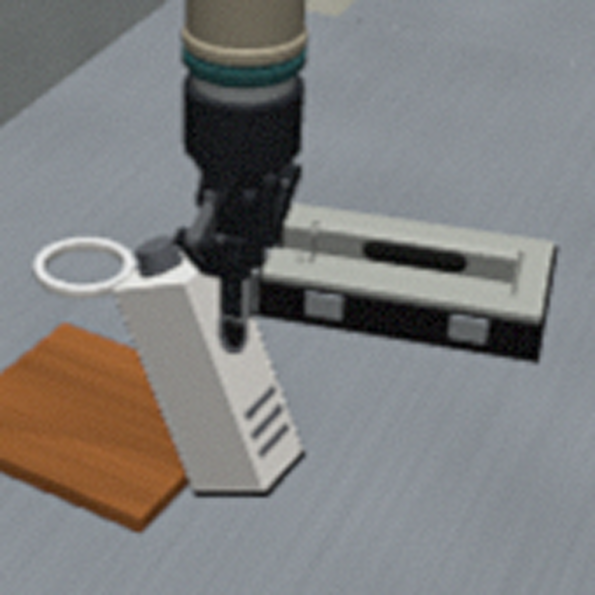

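>>> send_rows(commands=[[0, 0, -6, 0, 0], [0, 0, -12, 0, 0], [0, 0, -12, 0, 0], [0, 0, -6, 0, 0], [0, 0, 0, 0, 0]])

```text
clock: 11.2
eef_pos: [497.6, 10.6, 160.9]
tool_rot: [3.135, -0.004, -1.674]
force: [-0.7, -0.3, -0.7]
width: -0.2
```

```bash
python3 - <<'E'
from h import *
s=grab('side','side12.png')
rel((510,10,164,-95.87))
cv2.imwrite('pics/c12.png',cv2.resize(s[120:290,200:400,::-1],None,fx=3.5,fy=3.5,interpolation=cv2.INTER_CUBIC))
E
```

```text
t 11.25 pos [496.1  10.8 160.9] rpy deg [179.5  -0.2 -95.9] F [-2.2  1.1  0.1] w -0.1
(510, 10, 164, -95.87) -> [ -0.6 -13.9  -3.2] -0.0
```

View pics/c12.png

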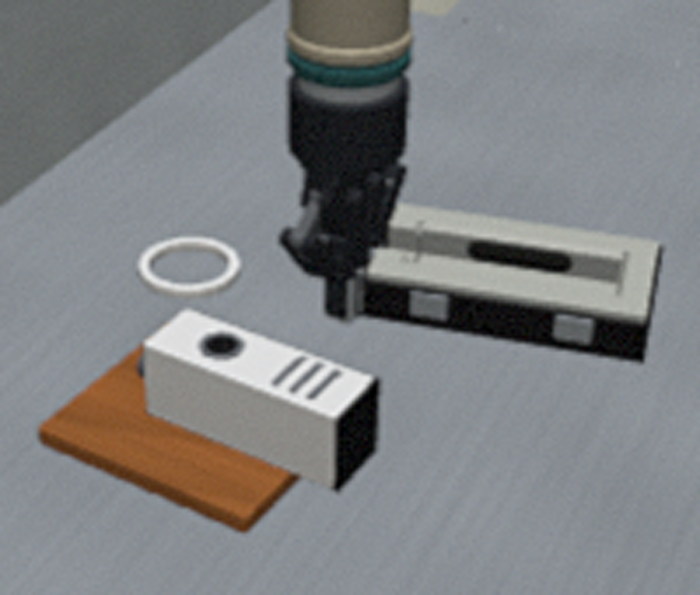

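The pack lies on its back on the board, front up and neck to +x. I'll raise and open, then measure its top face.

>>> send_rows(commands=[[0, 0, 10, -20, 0], [20, 0, 10, -40, 0], [85, 0, 10, -40, 0], [85, 0, 10, -40, 0], [85, 0, 10, -40, 0]])

```text
clock: 11.75
eef_pos: [485.9, 12.0, 200.4]
tool_rot: [3.132, -0.004, -1.673]
force: [0.6, -0.4, -0.4]
width: 58.2
```

```bash
python3 - <<'E'
from h import *
s=grab('side','side13.png')[:,:,::-1].copy()
cv2.imwrite('pics/c13.png',cv2.resize(s[120:290,200:400],None,fx=3.5,fy=3.5,interpolation=cv2.INTER_CUBIC))
I=cv2.resize(s,None,fx=4,fy=4,interpolation=cv2.INTER_CUBIC)
for th in (185,195,205):
    m=cv2.morphologyEx((I.min(2)>th).astype(np.uint8),cv2.MORPH_OPEN,np.ones((5,5)))
    cs,_=cv2.findContours(m,cv2.RETR_EXTERNAL,cv2.CHAIN_APPROX_NONE)
    c=max(cs,key=lambda c:cv2.pointPolygonTest(c,(4*272.,4*222.),True))
    c=cv2.convexHull(c).reshape(-1,2); r=cv2.minAreaRect(onz('side',(c+.5)/4-.5,84).astype(np.float32)); print(r)
rel((590,2,201,-95.87))
E
```

```text
((567.2359008789062, 4.781909942626953), (56.65066909790039, 164.1086883544922), 84.030029296875)
((567.361083984375, 4.930885314941406), (55.627750396728516, 163.4351806640625), 84.27720642089844)
((566.8909301757812, 4.795368194580078), (54.28773498535156, 162.38568115234375), 84.06348419189453)
t 11.8 pos [485.9  11.9 200.2] rpy deg [179.4  -0.2 -95.9] F [-0.1 -1.2 -0.9] w 65.1
(590, 2, 201, -95.87) -> [  -0.8 -104.6   -1.8] -0.0
```

View pics/c13.png

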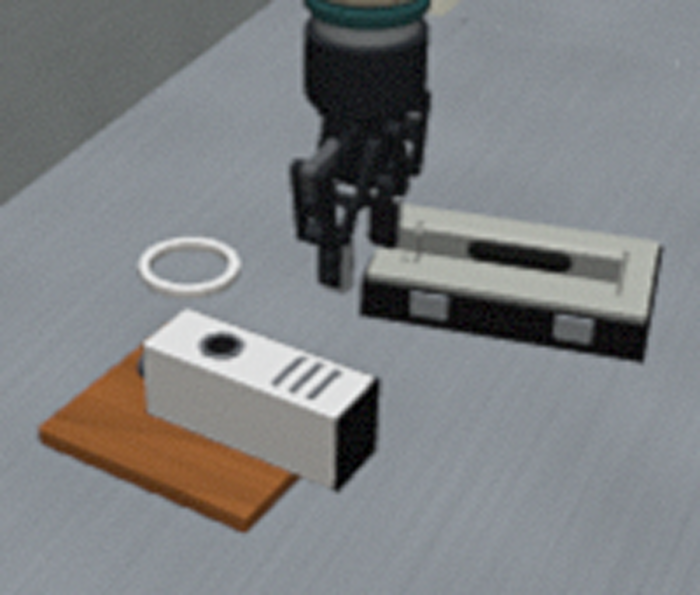

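```bash
python3 - <<'E'
from h import *
f=lambda x,y:((x+.5)/3.5+200-.5,(y+.5)/3.5+120-.5)
print(onz('side',[f(378,377),f(337,414),f(187,309),f(146,347)],84)); print(onz('side',[f(337,488),f(378,455)],18))
t=grab('top','top13.png'); cv2.imwrite('pics/t13.png',cv2.resize(t[140:300,220:340,::-1],None,fx=3.5,fy=3.5))
E
```

```text
[[480.39300415 -16.25341273]
 [488.38251936  36.09683543]
 [644.83162828 -31.09072072]
 [646.8521666   26.32904409]]
[[486.63828089  35.91160458]
 [475.36958572 -11.39981628]]
```

View pics/t13.png

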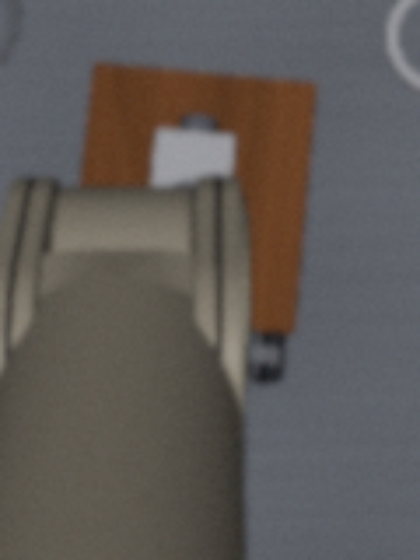

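```bash
python3 - <<'E'
from h import *
f=lambda x,y:((x+.5)/3.5+220-.5,(y+.5)/3.5+140-.5)
e=onz('top',[f(157,127),f(237,131)],84); print(e, e.mean(0)-85*np.array([.9948,-.1023]))
rel((565,4.2,201,-95.9))
E
```

```text
[[651.80068227  22.09007379]
 [648.56423372 -33.89675463]] [565.624458     2.79215958]
t 11.85 pos [485.9  11.9 200.2] rpy deg [179.4  -0.2 -95.9] F [0.2 0.1 0.1] w 72.7
(565, 4.2, 201, -95.9) -> [ -0.4 -79.4  -1.6] 0.0
```

The pack overhangs by about 37 mm rather than 18, but it lies stable. Its centre is about (565, 4). Going over it to grasp.

>>> send_rows(commands=[[85, 0, -35, 0, 0], [85, 0, -70, 0, 0], [85, -0.4, -79.4, 0, 0], [85, -0.4, -79.4, 20, 0], [85, -0.4, -79.4, 40, 0]])

```text
clock: 12.35
eef_pos: [564.5, 4.0, 158.4]
tool_rot: [3.131, -0.004, -1.674]
force: [-0.3, 0.0, -0.6]
width: 84.9
```

```bash
python3 - <<'E'
from h import *
s=grab('side','side14.png')
cv2.imwrite('pics/c14.png',cv2.resize(s[120:290,200:400,::-1],None,fx=3.5,fy=3.5,interpolation=cv2.INTER_CUBIC))
rel((565,4.2,71,-95.9))
E
```

```text
t 12.4 pos [561.8   4.  155.1] rpy deg [179.   -0.3 -95.9] F [-0.9 -1.1 -2.7] w 85.1
(565, 4.2, 71, -95.9) -> [-0.9 -4.6 84.1] 0.0
```

View pics/c14.png

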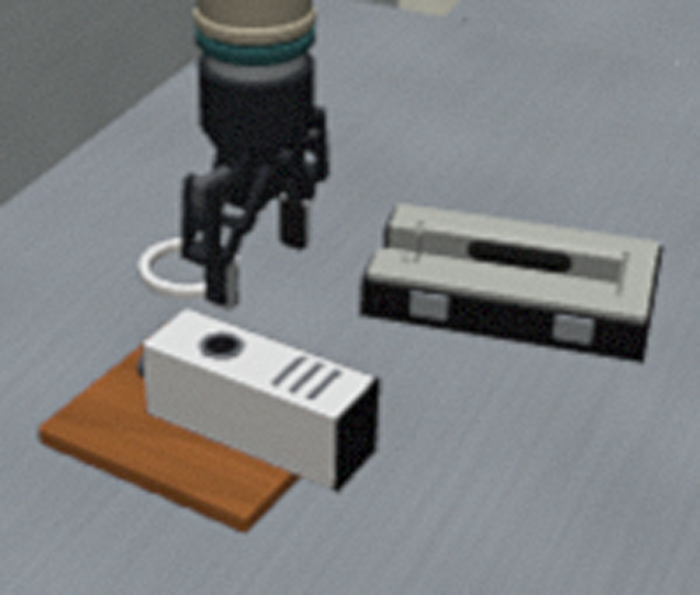

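>>> send_rows(commands=[[85, -0.9, -4, 25, 0], [85, -0.9, -4, 50, 0], [85, -0.9, -4, 70, 0], [85, -0.9, -4, 84, 0], [85, -0.9, -4, 84, 0]])

```text
clock: 12.9
eef_pos: [562.7, 4.2, 69.4]
tool_rot: [3.121, -0.006, -1.673]
force: [-1.6, -0.6, -0.4]
width: 85.1
```

```bash
python3 - <<'E'
from h import *
s=grab('side','side15.png')
cv2.imwrite('pics/c15.png',cv2.resize(s[150:290,200:350,::-1],None,fx=4,fy=4,interpolation=cv2.INTER_CUBIC))
rel((565,4.2,71,-95.9))
E
```

```text
t 12.95 pos [563.8   4.2  70.6] rpy deg [178.9  -0.3 -95.9] F [-0.4 -0.2  0.2] w 85.1
(565, 4.2, 71, -95.9) -> [-0.1 -1.2 -0.4] 0.0
```

View pics/c15.png

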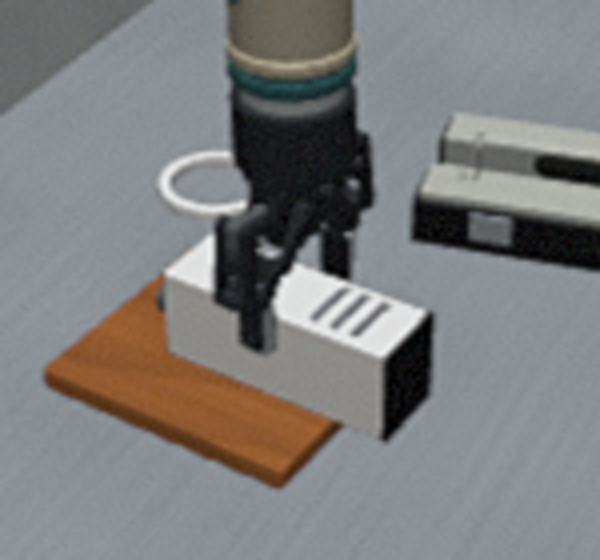

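>>> send_rows(commands=[[50, 0, -1, 0, 0], [30, 0, -1, 0, 0], [30, 0, -1, 0, 0], [30, 0, -1, 0, 0], [30, 0, -1, 0, 0]])

```text
clock: 13.45
eef_pos: [565.6, 3.8, 71.9]
tool_rot: [3.125, -0.005, -1.674]
force: [-0.5, -1.3, 5.9]
width: 54.9
```

>>> send_rows(commands=[[30, 0, 0, -5, 0], [30, 0, 0, -20, 0], [30, 0, 0, -40, 0], [30, 0, 0, -50, 0], [30, 0, 0, -50, 0]])

```text
clock: 13.95
eef_pos: [567.4, 4.1, 123.2]
tool_rot: [3.128, -0.005, -1.674]
force: [0.2, -0.4, -5.1]
width: 54.9
```

```bash
python3 - <<'E'
from h import *
s=grab('side','side16.png')
cv2.imwrite('pics/c16.png',cv2.resize(s[130:290,200:350,::-1],None,fx=3.5,fy=3.5,interpolation=cv2.INTER_CUBIC))
rel((565,4.2,121,-95.9))
E
```

```text
t 14.0 pos [566.6   4.1 122.3] rpy deg [179.1  -0.3 -95.9] F [ 0.1  0.4 -5.2] w 54.9
(565, 4.2, 121, -95.9) -> [0.1 1.6 1.3] 0.0
```

View pics/c16.png

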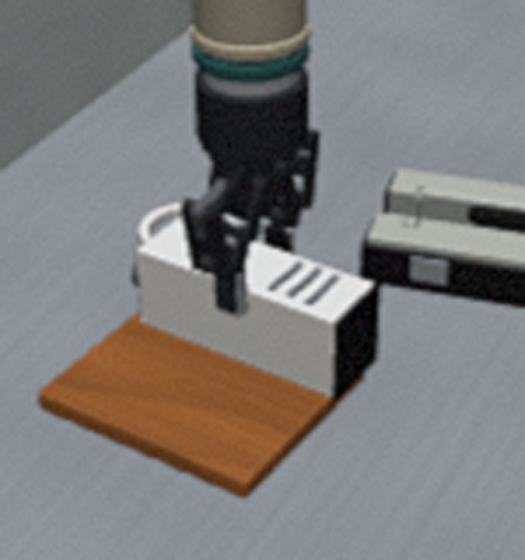

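The pack is held level. Next I'll carry it to above the case, about 300 mm, with a 16° turn.

```bash
python3 - <<'E'
from h import *
rel((566,4,150,-95.9),(540,-80,150,-92),(466,-283.3,150,-79.9))
E
```

```text
t 14.0 pos [566.6   4.1 122.3] rpy deg [179.1  -0.3 -95.9] F [ 0.1  0.4 -5.2] w 54.9
(566, 4, 150, -95.9) -> [  0.3   1.1 -27.7] 0.0
(540, -80, 150, -92) -> [ 86.6  18.3 -27. ] -3.9
(466, -283.3, 150, -79.9) -> [296.4  71.  -25.1] -16.0
```

>>> send_rows(commands=[[30, 8, 2, -15, 0], [30, 30, 7, -26, -2], [30, 62, 15, -27, -4], [30, 94, 23, -27, -6], [30, 126, 30, -27, -8]])

```text
clock: 14.5
eef_pos: [522.9, -119.8, 150.6]
tool_rot: [3.124, -0.003, -1.533]
force: [0.6, 0.4, -5.7]
width: 55.0
```

```bash
python3 - <<'E'
from h import *
rel((466,-283.3,150,-79.9))
E
```

```text
t 14.5 pos [ 522.9 -119.8  150.6] rpy deg [179.   -0.2 -87.8] F [ 0.6  0.4 -5.7] w 55.0
(466, -283.3, 150, -79.9) -> [161.2  63.1   2.3] -7.9
```

>>> send_rows(commands=[[30, 33, 13, 0, -2], [30, 66, 26, 1, -4], [30, 100, 39, 2, -6], [30, 133, 52, 2, -7.9], [30, 155, 61, 2, -7.9]])

```text
clock: 15.0
eef_pos: [465.2, -280.8, 150.3]
tool_rot: [3.122, -0.002, -1.398]
force: [-0.1, 0.1, -4.8]
width: 54.9
```

>>> send_rows(commands=[[30, 0, 0, 0, 0], [30, 0, 0, 0, 0]])

```text
clock: 15.2
eef_pos: [463.9, -282.1, 150.3]
tool_rot: [3.121, -0.002, -1.401]
force: [-0.4, 1.1, -3.7]
width: 55.1
```

```bash
python3 - <<'E'
from h import *
s=grab('side','side17.png');t=grab('top','top17.png')
rel((466,-283.3,150,-79.9))
cv2.imwrite('pics/c17.png',np.hstack([cv2.resize(s[90:240,270:410,::-1],None,fx=2.8,fy=2.8,interpolation=cv2.INTER_CUBIC),cv2.resize(t[180:330,320:460,::-1],None,fx=2.8,fy=2.8,interpolation=cv2.INTER_CUBIC)]))
E
```

```text
t 15.3 pos [ 465.4 -279.6  150.3] rpy deg [ 1.789e+02 -1.000e-01 -8.000e+01] F [ 1.3 -0.3 -5.5] w 54.8
(466, -283.3, 150, -79.9) -> [3.7 0.1 0.3] -0.1
```

View pics/c17.png

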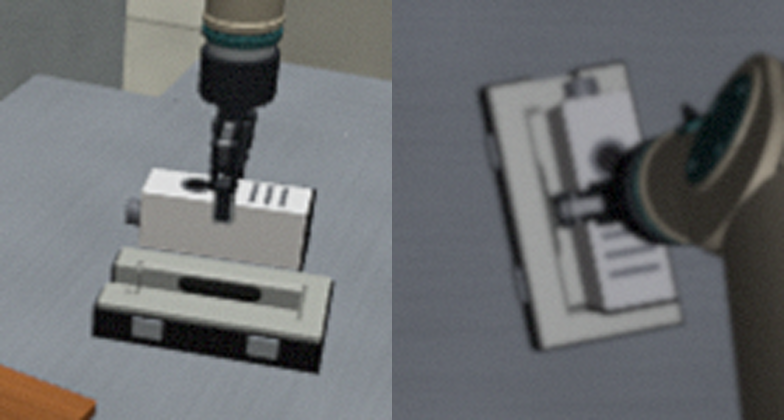

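```bash
python3 - <<'E'
from h import *
def meas(name,img,th,z,seed):
    I=cv2.resize(img,None,fx=4,fy=4,interpolation=cv2.INTER_CUBIC)
    m=cv2.morphologyEx((I.min(2)>th).astype(np.uint8),cv2.MORPH_OPEN,np.ones((5,5)))
    n,l,st,_=cv2.connectedComponentsWithStats(m)
    pts=[]
    for sd in seed:
        k=l[int(sd[1]*4),int(sd[0]*4)]
        if k: pts.append(np.argwhere(l==k)[:,::-1])
        else: print('no',sd)
    c=cv2.convexHull(np.vstack(pts).astype(np.int32)).reshape(-1,2)
    w=onz(name,(c+.5)/4-.5,z).astype(np.float32); r=cv2.minAreaRect(w); print(name,th,np.round(r[0],1),np.round(r[1],1),round(r[2],1))
    print(np.round(cv2.boxPoints(r),1).tolist())
s=cv2.imread('pics/side17.png');t=cv2.imread('pics/top17.png')
f=lambda x,y:(x/2.8+270,y/2.8+90); g=lambda x,y:((x-392)/2.8+320,y/2.8+180)
print(s[int(f(170,190)[1]),int(f(170,190)[0])],s[int(f(300,200)[1]),int(f(300,200)[0])],s[int(f(170,225)[1]),int(f(170,225)[0])])
for th in (180,195): meas('side',s,th,162.4,[f(170,183),f(300,200)])
print(t[int(g(590,120)[1]),int(g(590,120)[0])],t[int(g(650,290)[1]),int(g(650,290)[0])],t[int(g(510,150)[1]),int(g(510,150)[0])])
# case edges, cutout via side at z=42: far/near corners printed for check
print(np.round(proj('side',[(466,-283,42)]),1))
E
```

```text
[220 220 219] [222 222 222] [137 141 145]
side 180 [ 465.5 -278.5] [164.4  59.9] 10.1
[[379.29998779296875, -263.3999938964844], [389.79998779296875, -322.29998779296875], [551.5999755859375, -293.6000061035156], [541.2000122070312, -234.60000610351562]]
side 195 [ 465.  -277.9] [163.   55.7] 10.0
[[379.8999938964844, -264.6000061035156], [389.6000061035156, -319.5], [550.0999755859375, -291.1000061035156], [540.4000244140625, -236.1999969482422]]
[165 159 159] [164 160 160] [156 156 154]
[[347. 193.]]
```

```bash
python3 - <<'E'
from h import *
s=cv2.imread('pics/side0.png')
cv2.imwrite('pics/case0.png',cv2.resize(s[170:230,295:400],None,fx=7,fy=7,interpolation=cv2.INTER_CUBIC))
I=cv2.resize(s,None,fx=4,fy=4,interpolation=cv2.INTER_CUBIC).astype(int)
print(s[205,325],s[205,360],s[185,345],s[230,340])
for th in (0,-5):
    m=((I[:,:,0]-I[:,:,2]<3)&(I.min(2)>140)).astype(np.uint8) if th==0 else ((I[:,:,0]-I[:,:,2]<6)&(I.min(2)>150)).astype(np.uint8)
    m=cv2.morphologyEx(m,cv2.MORPH_OPEN,np.ones((5,5)))
    n,l,st,_=cv2.connectedComponentsWithStats(m); k=l[204*4,340*4]; print(k,st[k]/4)
    c=cv2.convexHull(np.argwhere(l==k)[:,::-1].astype(np.int32)).reshape(-1,2)
    r=cv2.minAreaRect(onz('side',(c+.5)/4-.5,42).astype(np.float32)); print(r)
E
```

```text
[114 112 108] [167 175 172] [165 173 169] [146 139 135]
0 [0.000000e+00 0.000000e+00 5.600000e+02 4.200000e+02 9.121825e+05]
((1434.23486328125, -1733.216064453125), (6327.97802734375, 4893.146484375), 26.50469207763672)
0 [0.0000000e+00 0.0000000e+00 5.6000000e+02 4.2000000e+02 9.3219975e+05]
((1434.23486328125, -1733.216064453125), (6327.97802734375, 4893.146484375), 26.50469207763672)
```

View pics/case0.png

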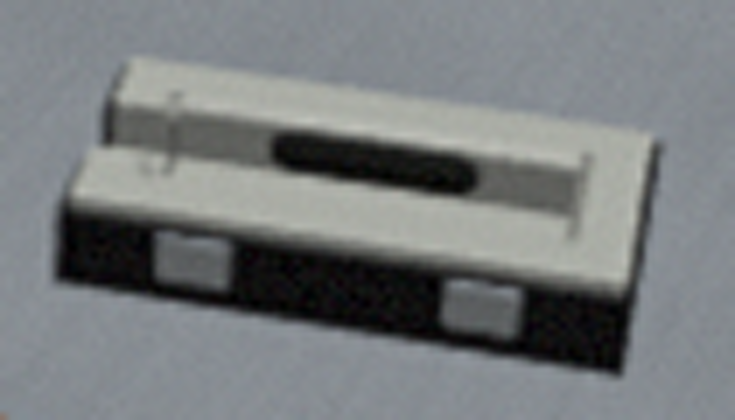

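```bash
python3 - <<'E'
from h import *
s=cv2.imread('pics/side0.png')
I=cv2.GaussianBlur(cv2.resize(s,None,fx=4,fy=4,interpolation=cv2.INTER_CUBIC),(5,5),0).astype(int)
for a,b in ((-4,135),(-1,145)):
    m=((I[:,:,2]-I[:,:,0]>a)&(I.min(2)>b)).astype(np.uint8)
    m=cv2.morphologyEx(m,cv2.MORPH_OPEN,np.ones((5,5)))
    n,l,st,_=cv2.connectedComponentsWithStats(m); k=l[int(198.5*4),338*4]; print(k,st[k]/4)
    c=cv2.convexHull(np.argwhere(l==k)[:,::-1].astype(np.int32)).reshape(-1,2)
    r=cv2.minAreaRect(onz('side',(c+.5)/4-.5,42).astype(np.float32)); print(r)
E
```

```text
18 [ 305.5   178.25   82.5    32.25 4704.75]
((467.1241455078125, -283.2445983886719), (231.87295532226562, 126.29415130615234), 10.17202377319336)
22 [ 305.75  178.5    82.     31.75 4346.  ]
((467.02337646484375, -283.2898864746094), (230.14657592773438, 123.0291519165039), 9.975462913513184)
```

>>> send_rows(commands=[[30, 3.7, 0, 0, -0.1], [30, 3.7, 0, 0, -0.1], [30, 3.7, 0, 0, -0.1]])

```text
clock: 15.6
eef_pos: [466.4, -282.7, 150.3]
tool_rot: [3.122, -0.001, -1.394]
force: [0.4, -0.4, -4.3]
width: 54.5
```

```bash
cat >> h.py <<'E'
def meas(name,img,th,z,seed):
    I=cv2.resize(img,None,fx=4,fy=4,interpolation=cv2.INTER_CUBIC)
    m=cv2.morphologyEx((I.min(2)>th).astype(np.uint8),cv2.MORPH_OPEN,np.ones((5,5)))
    n,l,st,_=cv2.connectedComponentsWithStats(m)
    pts=[]
    for sd in seed:
        k=l[int(sd[1]*4),int(sd[0]*4)]
        if k: pts.append(np.argwhere(l==k)[:,::-1])
        else: print('no',sd)
    c=cv2.convexHull(np.vstack(pts).astype(np.int32)).reshape(-1,2)
    w=onz(name,(c+.5)/4-.5,z).astype(np.float32); r=cv2.minAreaRect(w)
    a=np.radians(r[2]); u=np.array([np.cos(a),np.sin(a)])
    e=np.array(r[0])+u*max(r[1])/2
    print(name,th,np.round(r[0],1),np.round(r[1],1),round(r[2],1),'neck-end',np.round(e,1),'centre from it',np.round(e-85*u,1))
E
python3 - <<'E'
from h import *
rel((466.5,-283.3,150,-79.9))
s=grab('side','side18.png')
rel((466.5,-283.3,150,-79.9))
cv2.imwrite('pics/c18.png',cv2.resize(s[90:240,270:410,::-1],None,fx=4,fy=4,interpolation=cv2.INTER_CUBIC))
f=lambda x,y:(x/2.8+270,y/2.8+90)
for th in (185,200): meas('side',s[:,:,::-1].copy(),th,162.4,[f(170,183),f(300,200)])
E
```

```text
t 15.6 pos [ 466.4 -282.7  150.3] rpy deg [178.9  -0.  -79.9] F [ 0.4 -0.4 -4.3] w 54.5
(466.5, -283.3, 150, -79.9) -> [0.6 0.  0.3] 0.0
t 15.65 pos [ 466.3 -282.8  150.3] rpy deg [178.9  -0.  -79.9] F [ 0.4 -0.5 -5.2] w 54.8
(466.5, -283.3, 150, -79.9) -> [ 0.6 -0.1  0.3] 0.0
side 185 [ 467.6 -278.7] [163.7  58.7] 10.3 neck-end [ 548.2 -264. ] centre from it [ 464.5 -279.2]
side 200 [ 467.4 -278.6] [162.2  54.8] 10.2 neck-end [ 547.2 -264.2] centre from it [ 463.6 -279.2]
```

View pics/c18.png

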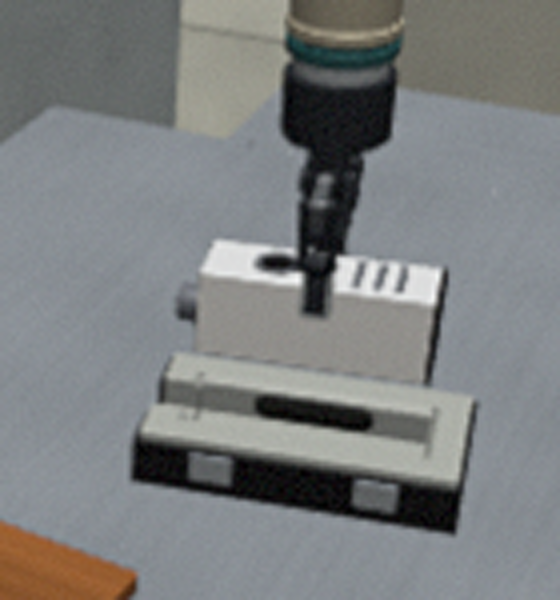

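Pack centre from the side view is about (464.5, -280) against the case at (466.6, -283.3) from both views. I'll shift slightly and lower to just above the insert.

```bash
python3 - <<'E'
from h import *
rel((467.8,-283.8,102,-79.9))
E
```

```text
t 15.65 pos [ 466.3 -282.8  150.3] rpy deg [178.9  -0.  -79.9] F [ 0.4 -0.5 -5.2] w 54.8
(467.8, -283.8, 102, -79.9) -> [ 1.3 -2.3 48.2] 0.0
```

>>> send_rows(commands=[[30, 1, -2, 12, 0], [30, 1.3, -2.3, 26, 0], [30, 1.3, -2.3, 40, 0], [30, 1.3, -2.3, 47, 0], [30, 1.3, -2.3, 47, 0]])

```text
clock: 16.15
eef_pos: [467.1, -283.2, 101.8]
tool_rot: [3.12, 0.001, -1.394]
force: [0.3, 0.5, -4.5]
width: 55.2
```

>>> send_rows(commands=[[30, 0, 0, 0, 0]])

```text
clock: 16.25
eef_pos: [467.5, -283.4, 101.8]
tool_rot: [3.12, 0.001, -1.394]
force: [0.2, -0.1, -4.3]
width: 55.1
```

```bash
python3 - <<'E'
from h import *
s=grab('side','side19.png');t=grab('top','top19.png')
rel((467.8,-283.8,90,-79.9))
cv2.imwrite('pics/c19.png',np.hstack([cv2.resize(s[100:240,290:400,::-1],None,fx=4,fy=4,interpolation=cv2.INTER_CUBIC),cv2.resize(t[190:330,345:435,::-1],None,fx=4,fy=4,interpolation=cv2.INTER_CUBIC)]))
E
```

```text
t 16.35 pos [ 467.4 -283.3  102. ] rpy deg [178.8   0.  -79.9] F [ 0.6  0.1 -5.4] w 55.0
(467.8, -283.8, 90, -79.9) -> [ 0.5 -0.6 12. ] 0.0
```

View pics/c19.png

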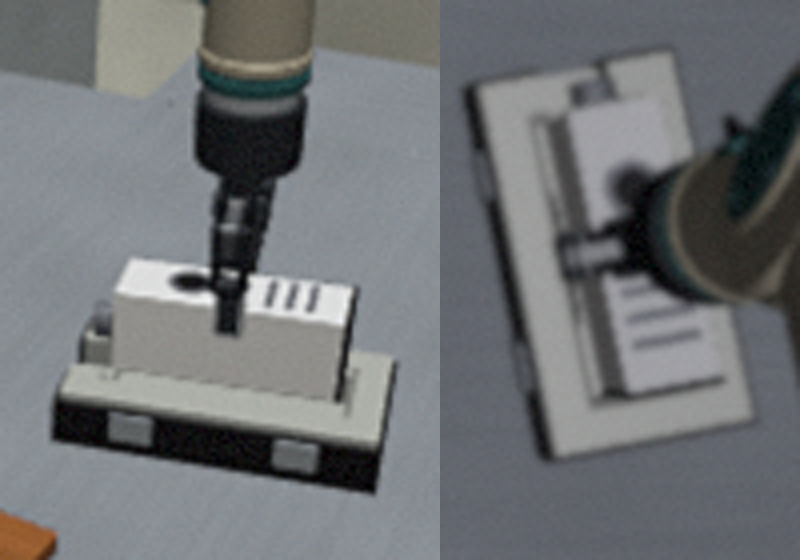

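Both views show the pack over the cutout: its lower corners (113,372) and (338,398) sit inside the cutout ends. Lowering.

>>> send_rows(commands=[[30, 0.3, -0.5, 4, 0], [30, 0.3, -0.5, 8, 0], [30, 0.3, -0.5, 12, 0], [30, 0.3, -0.5, 12, 0]])

```text
clock: 16.75
eef_pos: [467.3, -283.3, 89.4]
tool_rot: [3.119, 0.002, -1.394]
force: [-0.1, -0.2, -5.3]
width: 54.7
```

>>> send_rows(commands=[[30, 0, 0, 2, 0], [30, 0, 0, 4, 0], [30, 0, 0, 4, 0]])

```text
clock: 17.05
eef_pos: [467.4, -283.8, 85.7]
tool_rot: [3.12, 0.001, -1.394]
force: [0.3, -1.2, -2.7]
width: 54.8
```

>>> send_rows(commands=[[30, 0, 0, 2, 0], [30, 0, 0, 4, 0], [30, 0, 0, 4, 0]])

```text
clock: 17.35
eef_pos: [467.8, -284.0, 83.7]
tool_rot: [3.121, -0.0, -1.394]
force: [-2.6, 1.0, 14.2]
width: 54.9
```

>>> send_rows(commands=[[30, 0, 0, 2, 0], [30, 0, 0, 4, 0], [30, 0, 0, 4, 0]])

```text
clock: 17.65
eef_pos: [468.0, -284.1, 81.8]
tool_rot: [3.122, -0.001, -1.394]
force: [-2.8, 2.4, 15.7]
width: 54.7
```

```bash
python3 - <<'E'
from h import *
s=grab('side','side20.png');t=grab('top','top20.png')
rel((467.8,-283.8,66,-79.9))
cv2.imwrite('pics/c20.png',np.hstack([cv2.resize(s[110:240,290:400,::-1],None,fx=4,fy=4,interpolation=cv2.INTER_CUBIC),cv2.resize(t[190:320,345:435,::-1],None,fx=4,fy=4,interpolation=cv2.INTER_CUBIC)]))
E
```

```text
t 17.75 pos [ 468.  -284.2   81.9] rpy deg [ 1.789e+02 -1.000e-01 -7.990e+01] F [-2.6  1.6 15.3] w 54.7
(467.8, -283.8, 66, -79.9) -> [-0.4 -0.2 15.9] 0.0
```

View pics/c20.png

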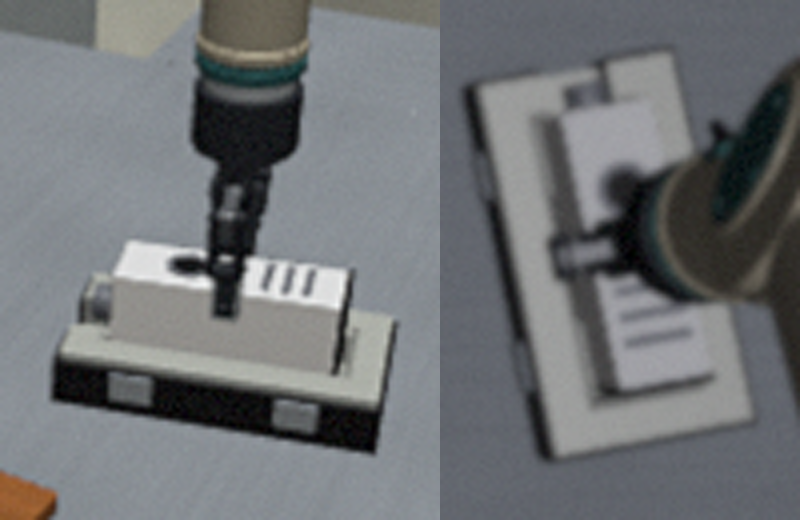

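Fx of -2.6 N and the wider gap at the foot end (350,375) suggest the pack sits slightly too far toward the notch. I'll ease back 1.5 mm and press on.

>>> send_rows(commands=[[30, 0, 1.5, 0, 0], [30, 0, 1.5, 0, 0], [30, 0, 1.5, 0, 0]])

```text
clock: 18.05
eef_pos: [467.5, -284.1, 82.4]
tool_rot: [3.124, -0.001, -1.394]
force: [1.2, 2.4, 5.2]
width: 55.0
```

>>> send_rows(commands=[[30, 0, 0, 2, 0], [30, 0, 0, 4, 0], [30, 0, 0, 5, 0]])

```text
clock: 18.35
eef_pos: [467.8, -284.2, 79.0]
tool_rot: [3.124, -0.002, -1.394]
force: [-1.5, 3.4, 14.3]
width: 54.9
```

>>> send_rows(commands=[[30, -0.8, 0.7, 3, 0], [30, -0.8, 0.7, 5, 0], [30, -0.8, 0.7, 6, 0]])

```text
clock: 18.65
eef_pos: [467.7, -284.0, 74.3]
tool_rot: [3.126, -0.003, -1.394]
force: [-0.8, 1.7, 13.1]
width: 55.0
```

>>> send_rows(commands=[[30, 0, 0, 3, 0], [30, 0, 0, 5, 0], [30, 0, 0, 6, 0]])

```text
clock: 18.95
eef_pos: [467.8, -284.1, 69.4]
tool_rot: [3.126, -0.004, -1.394]
force: [-2.4, 2.3, 12.6]
width: 54.9
```

```bash
python3 - <<'E'
from h import *
s=grab('side','side21.png');t=grab('top','top21.png')
rel((467.8,-283.8,66,-79.9))
cv2.imwrite('pics/c21.png',np.hstack([cv2.resize(s[110:240,290:400,::-1],None,fx=4,fy=4,interpolation=cv2.INTER_CUBIC),cv2.resize(t[190:320,345:435,::-1],None,fx=4,fy=4,interpolation=cv2.INTER_CUBIC)]))
E
```

```text
t 19.05 pos [ 467.8 -284.    69.3] rpy deg [179.1  -0.2 -79.8] F [-1.   2.8 11.3] w 54.8
(467.8, -283.8, 66, -79.9) -> [-0.3 -0.1  3.3] 0.1
```

View pics/c21.png

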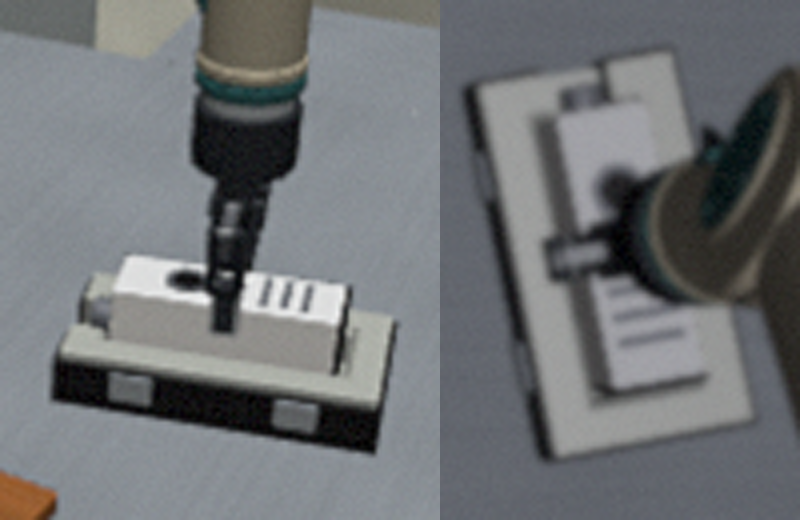

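>>> send_rows(commands=[[30, -0.5, 0.5, 2, 0], [30, -0.5, 0.5, 4, 0], [30, -0.5, 0.5, 5, 0]])

```text
clock: 19.35
eef_pos: [467.9, -284.0, 65.9]
tool_rot: [3.128, -0.005, -1.394]
force: [-2.0, 3.1, 24.7]
width: 55.1
```

Fz rose to 25 N at the predicted home height (TCP 65.9), so it is on the floor. I'll release, raise and look.

>>> send_rows(commands=[[30, 0, 0, -0.5, 0], [60, 0, 0, -0.5, 0], [75, 0, 0, -0.5, 0], [82, 0, 0, -0.5, 0], [82, 0, 0, -0.5, 0]])

```text
clock: 19.85
eef_pos: [467.8, -284.3, 66.3]
tool_rot: [3.127, -0.005, -1.394]
force: [-0.6, 0.4, -0.0]
width: 81.8
```

>>> send_rows(commands=[[85, 0, 0, -15, 0], [85, 0, 0, -40, 0], [85, 0, 0, -70, 0], [85, 0, 0, -70, 0]])

```text
clock: 20.25
eef_pos: [470.9, -285.1, 139.7]
tool_rot: [3.133, -0.009, -1.394]
force: [0.3, -0.5, -0.2]
width: 85.1
```

```bash
python3 - <<'E'
from h import *
s=grab('side','side22.png');t=grab('top','top22.png')
rel((467.8,-283.8,66,-79.9))
cv2.imwrite('pics/c22.png',np.hstack([cv2.resize(s[110:240,290:400,::-1],None,fx=4,fy=4,interpolation=cv2.INTER_CUBIC),cv2.resize(t[190:320,345:435,::-1],None,fx=4,fy=4,interpolation=cv2.INTER_CUBIC)]))
f=lambda x,y:(x/4+290,y/4+110)
for th in (185,200): meas('side',s[:,:,::-1].copy(),th,78,[f(140,280),f(335,300)])
E
```

```text
t 20.35 pos [ 469.  -284.   136.9] rpy deg [179.2  -0.3 -79.9] F [ 0.4  0.5 -0.6] w 84.6
(467.8, -283.8, 66, -79.9) -> [-0.8  0.2 70.9] 0.0
side 185 [ 469.6 -280.7] [164.8  58. ] 9.8 neck-end [ 550.9 -266.6] centre from it [ 467.1 -281.1]
side 200 [ 469.4 -280.7] [163.3  54.8] 9.8 neck-end [ 549.8 -266.8] centre from it [ 466.1 -281.2]
```

View pics/c22.png

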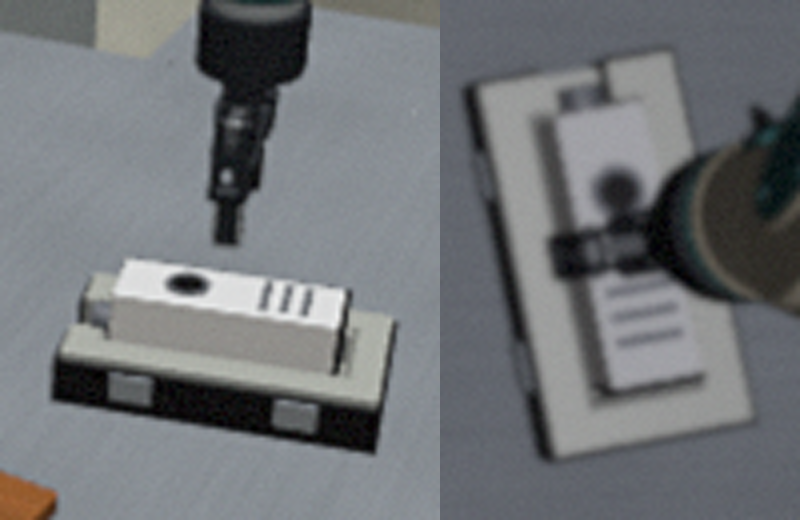

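It looks seated, front up, neck in the notch. To be sure, I'll press once more on top with closed fingers.

>>> send_rows(commands=[[0, -1, 1, 10, 0], [0, -1, 1, 20, 0], [0, -1, 1, 20, 0], [0, -1, 1, 25, 0], [0, -1, 1, 30, 0]])

```text
clock: 20.85
eef_pos: [467.4, -283.4, 106.2]
tool_rot: [3.128, -0.005, -1.394]
force: [0.3, 0.7, 0.4]
width: 11.8
```

>>> send_rows(commands=[[0, 0, 0, 3, 0], [0, 0, 0, 6, 0], [0, 0, 0, 9, 0], [0, 0, 0, 9, 0]])

```text
clock: 21.25
eef_pos: [467.1, -283.4, 96.9]
tool_rot: [3.128, -0.005, -1.394]
force: [-1.2, 0.2, -0.5]
width: -0.1
```

>>> send_rows(commands=[[0, 0, 0, 1, 0], [0, 0, 0, 2, 0], [0, 0, 0, 3, 0]])

```text
clock: 21.55
eef_pos: [467.2, -283.5, 93.9]
tool_rot: [3.128, -0.005, -1.394]
force: [0.3, -0.5, 0.0]
width: 0.2
```

>>> send_rows(commands=[[0, 0, 0, 1, 0], [0, 0, 0, 2, 0], [0, 0, 0, 2, 0]])

```text
clock: 21.85
eef_pos: [467.4, -283.7, 92.5]
tool_rot: [3.128, -0.006, -1.394]
force: [-0.4, 0.9, 5.4]
width: 0.2
```

Contact at TCP 92.6 puts the fingertips at about 78.5 mm, the home height. A firm press to confirm:

>>> send_rows(commands=[[0, 0, 0, 1.5, 0], [0, 0, 0, 3, 0], [0, 0, 0, 3, 0]])

```text
clock: 22.15
eef_pos: [467.4, -283.9, 92.0]
tool_rot: [3.129, -0.007, -1.394]
force: [-4.5, 2.5, 22.0]
width: -0.0
```

>>> send_rows(commands=[[0, 0, 0, -10, 0], [0, 0, 0, -40, 0], [0, 0, 0, -90, 0], [0, 0, 0, -130, 0], [0, 0, 0, -130, 0]])

```text
clock: 22.65
eef_pos: [472.2, -284.6, 227.7]
tool_rot: [3.138, -0.014, -1.395]
force: [0.8, 0.4, 0.9]
width: 0.3
```

```bash
python3 - <<'E'
from h import *
rel((380,-480,222))
E
```

```text
t 22.65 pos [ 472.2 -284.6  227.7] rpy deg [179.8  -0.8 -79.9] F [0.8 0.4 0.9] w 0.3
(380, -480, 222) -> [176.2 125.    8.5] 0
```

At 22 N it did not go down further. I'll move the arm out of view for the final check.

>>> send_rows(commands=[[0, 35, 25, 0, 0], [0, 70, 50, 0, 0], [0, 105, 75, 0, 0], [0, 140, 100, 0, 0], [0, 175, 125, 0, 0]])

```text
clock: 23.15
eef_pos: [378.7, -480.0, 230.1]
tool_rot: [3.138, -0.013, -1.395]
force: [1.0, 0.2, -0.8]
width: 0.2
```

>>> send_rows(commands=[[0, 0, 0, 0, 0], [0, 0, 0, 0, 0]])

```text
clock: 23.35
eef_pos: [377.3, -480.7, 229.3]
tool_rot: [3.137, -0.012, -1.398]
force: [-0.2, 0.2, 0.0]
width: -0.1
```

```bash
python3 - <<'E'
from h import *
s=grab('side','side23.png');t=grab('top','top23.png')
rel()
cv2.imwrite('pics/c23.png',np.hstack([cv2.resize(s[130:260,230:400,::-1],None,fx=2.6,fy=2.6,interpolation=cv2.INTER_CUBIC),cv2.resize(t[190:320,345:435,::-1],None,fx=2.6,fy=2.6,interpolation=cv2.INTER_CUBIC)]))
for th in (185,200): meas('side',s[:,:,::-1].copy(),th,78,[(325,180),(374,185)])
cv2.imwrite('pics/t23.png',t[:,:,::-1])
T=t[:,:,::-1].copy(); print(T[250,380],T[225,385],T[250,360])
for th in (158,165): meas('top',T,th,78,[(390,225)])
E
```

```text
t 23.45 pos [ 379.5 -478.4  229.6] rpy deg [179.8  -0.7 -79.8] F [ 0.5 -0.  -0.9] w 0.0
side 185 [ 469.6 -280. ] [164.4  57.6] 10.0 neck-end [ 550.6 -265.7] centre from it [ 466.9 -280.5]
side 200 [ 469.1 -280. ] [162.6  54.4] 10.1 neck-end [ 549.2 -265.8] centre from it [ 465.5 -280.6]
[131 127 127] [158 152 152] [26 25 25]
no (390, 225)Traceback (most recent call last):
  File "<stdin>", line 8, in <module>
  File "h.py", line 41, in meas
    c=cv2.convexHull(np.vstack(pts).astype(np.int32)).reshape(-1,2)
                     ~~~~~~~~~^^^^^
    return _nx.concatenate(arrs, 0, dtype=dtype, casting=casting)
           ~~~~~~~~~~~~~~~^^^^^^^^^^^^^^^^^^^^^^^^^^^^^^^^^^^^^^^
ValueError: need at least one array to concatenate
```

View pics/c23.png

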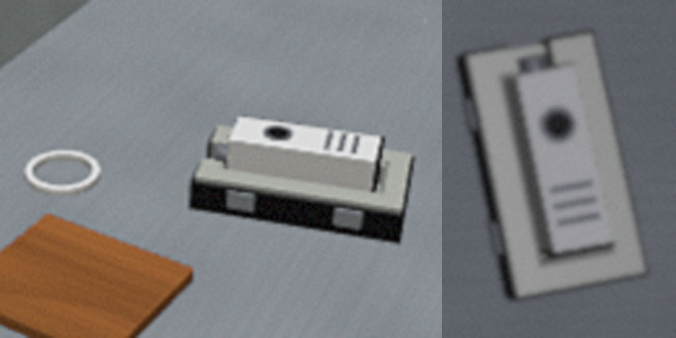

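View pics/t23.png

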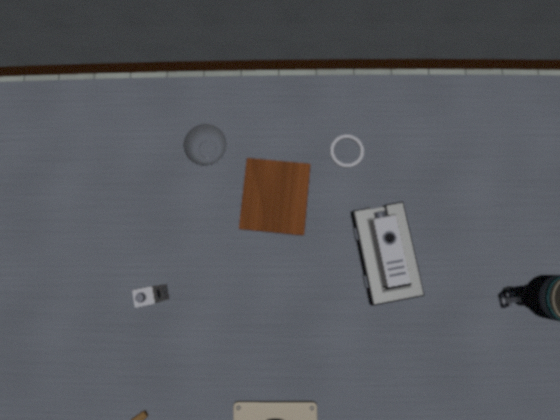

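The pack sits in the cutout (side crop 305,150) with its neck in the notch. Bowl (205,145) and seal (347,151) are unmoved, and the arm is clear. Handing in.

```bash
python3 -c "
from h import *
print(ctrl.finish_job())"
```

```text
the job is handed in; nothing more can be done
None
```

I handed the job in at about 23.5 s, and as far as my checks show, the pack is fully home in the case's cutout. The hand-in reported no verdict.

- **Standing and tipping:** I set the large pack down with its back against the board's near edge, let go, and measured it within 2 mm of the middle and 0.2° of square. A push near its top tipped it over the edge onto its back.
- **Seating:** I gripped it lying down, carried it to the case and pressed it in. The force rose to 25 N at the predicted home height. A second press with closed fingers met its top at about 78.5 mm (home is 78) and moved it no more than 0.5 mm at 22 N.
- **Last pictures:** They show the pack front up, neck in the notch and square to the case. The bowl and seal ring are in their starting places and the arm is clear.

Checks that disagreed or failed:
- **Overhang:** Lying on the board, the foot end stuck out about 37 mm, not the stated 18 mm, though it lay stable.
- **Sideways position:** The side view puts the seated pack 2–3 mm to one side of the case centre. I take this as camera calibration error, because the same offset showed while the jaws held the pack and the cutout leaves only 3 mm of play.
- **Top view:** A last measurement from the top camera failed because its brightness threshold missed the pack, so I judged that view by eye.

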